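Change over the bench tumbler

ROBOT

A 6-joint arm with a two-finger parallel gripper is mounted at the origin on a cart in front of the work surface, level with it; the furniture and walls round the work are solid. World frame = base frame: x ahead of the robot, y to its left, z up, the work surface at z = 0. Lengths are in mm, angles in rad, forces in N, time in s.
With the tool pointing down it reaches from about 275 to 750 mm from the base axis. Payload 10.2 kg.
Tool frame: the origin (TCP) lies at the very end of the fingers, on their centre line; the grasp point (between the pads) lies 19 mm behind it; z points along the fingers, y is the direction in which the jaws open and shut (so a half turn about z gives the same grasp; the last joint's range is limited). The gripper opens to 85 mm and grips with 20 to 120 N. Pads are 22 mm wide; open, the fingers measure 114 mm over their backs; the gripper's body (76 mm by 85 mm) begins 54 mm behind the grasp point. The pads swing forward as they close: fully open they stand 13 mm farther back than shut.
Start: joints at [-1.465, 0.313, 1.498, -0, 1.331, -0.223], TCP at [169.514, -496.887, 231.294] pointing down, gripper open.
Joint ranges: [-2.94, 2.94], [-0.97, 2.17], [0.19, 2.56], [-1.23, 4.37], [0.02, 3.11], [-2.88, 2.88]. Speed limits (rad/s): [2.39, 2.39, 3.01, 3.14, 3.14, 3.14].

INTERFACE

Orientations are given as a unit quaternion [w, x, y, z].
In Python, from rig import ctrl, eyes, order gives the robot as it stands.
- The arm moves only by the tool move_arm, never from a script. Its argument "deltas" is a list of rows, each a list of 6 numbers: the shift along the tool's x, y, z in cm, then the turn, a rotation vector about the tool's x, y, z in degrees. A call has exactly 10 rows; each row shifts and turns the commanded pose from where the row before left it, along the tool's axes as they then stand; what a row does not reach is not made up. A row lasts 1/10 s, in which the tool goes at most 50 mm and 8.59 degrees, less where a joint would pass 70% of its speed; a pose out of reach is approached as far as the arm can. A call is refused whole if a number of a shift passes 5 or a number of a turn 8.59, either way. A call with a gripper value outside its range is refused whole. "grip" is the finger opening in cm, from 0 to 8.54, set as the call begins (left out, the last holds). The fingers move at their own pace and stop on an object; "newtons" is the grip in N (left out, the last holds). Time passes only in rows, so rows that do not move let the fingers close, or fill a call up. It gives the time, the measured TCP pose, the force and the opening at its end, in the units of the state.
- ctrl.sense(): the state, without advancing time (a new reading comes with each control period).
- eyes.capture(name): name is "scene" or "top" or "wrist"; returns the picture (480x640x3 uint8, blue, green, red); there is no depth.
- eyes.camera_params(name): a dict with "K" (3x3 intrinsics, pixels), "camera_from_world" (4x4, takes a point from world to camera coordinates). Camera axes: x right, y down, z forward; pixel columns grow to the right and rows downward; lengths in mm; the calibration is good to about 2 mm. The wrist camera is an equidistant fisheye: a pixel r from the principal point sees the ray r / f radians off the axis. A picture is of the moment at which its call begins: read the wrist's pose just before it. camera_params takes no time and is no camera call; for the wrist camera it gives the pose at the moment of the call.
- order.finish_job(): hands the job in, once; it reports no verdict.
The state is a dict: "time_s": time; "joints": joint angles; "dq": joint speeds; "tau": joint torques, N m; "eef_pos": TCP position; "ee_rot": TCP orientation; "force": force on the tool from outside, world axes, zero at the start; "wrist_torque": the same for the moment, N m; "grip_width": opening from 0.0 (shut) to 1.0 (fully open).
Only numpy, scipy, OpenCV 4.12 (cv2) and the standard library are available. Lean on these libraries where they do the work, as an engineer would, in place of code of your own. Each camera call takes 0.05 s, during which the arm holds its last target.

TASK

Change the bench tumbler over to the next batch. First bring its gear lever out of the near left slot into neutral (the crosswise slot of the H-shaped gate); then lift every finished stepped shaft out of the tub and lay it in the grey tray, tip the bushings out of the steel pan into the tub so that none is left outside, and stand the empty pan upright on the bench. After that put the lid on the tub so that it sits flush on the rim all round (it only goes down if all the bushings lie below the fill line), and last shift the lever across neutral and forward, fully into the far right slot; leave the other things on the bench alone.

Things in the scene. Friction and masses are not known exactly. Their poses are not given: they have to be found in the camera images.
- tub_floor (a point): Centre of the tub's inner floor. The tub is the right-hand part of a fixed grey bench tumbler, 132 x 262 mm and 100 mm high (see gate_centre). Inside it is 120 mm (x) by 140 mm (y), 45 mm deep to the rim, walls 6 mm. A dark fill line runs round the inside 30 mm above the floor. Axes are the machine's: x away from the robot, y to the left, z up.
- gate_centre (a point): Middle of the gear lever's H gate, on top of the aluminium plate, 131 mm to +y and 45 mm above tub_floor; same axes. Neutral is the slot along y through this point; at its left and right ends slots run near (-x) and far (+x). In the plate the 10 mm stem goes 17 mm sideways and 20 mm near or far, with 2.5 mm play; tongues of the plate let it change sides only in neutral.
- knob (a point): Centre of the lever's black ball knob, 32 mm wide. It swings about a ball pivot 135 mm below it along the stem (70 mm under gate_centre): 32 mm to either side and 37 mm near or far of the neutral middle, where it stands 65 mm above gate_centre. Friction of 1 to 2 N at the knob holds it where it is left; no spring. Axes turn with the stem, z up along it.
- gate_lever (a joint): Fore-and-aft angle of the gear lever in rad: 0 in neutral, -0.28 fully near (towards the robot), +0.28 fully far.
- gate_cross (a joint): Sideways angle of the gear lever in rad: about -0.24 in the left slots, +0.24 in the right slots (-0.27 to 0.27 at the stops).
- lid_handle (a point): Centre of the lid's black bar handle, 14 mm wide (x), 80 mm long (y), 12 mm high, two posts at its ends, 22 mm clear over a plate 134 (x) x 154 (y) x 6 mm with a plug 110 x 130 x 15 mm under it (5 mm play each side in the tub). About 0.3 kg. It starts standing on its plug, this point 49 mm above the bench; when seated, x and y along the tub's (either way round), it is 79 mm above tub_floor.
- pan_grip (a point): Centre of the pan's upright flat grip tab, 10 mm thick (x), 46 mm long (y), 44 mm high (z), 34 mm above the bench as the pan stands. The pan's axis, along z, lies 75 mm to +y of this point; the tab reaches from 52 to 98 mm from it.
- pan: Round flared steel pan, 68 mm wide at the foot, 110 mm at the rim, 55 mm high, wall leaning out 21 degrees, about 0.14 kg; origin at the centre of its underside, z up along its axis, grip tab at -y. The bushings start in it; it empties when tipped past level, about 105 degrees from upright.
- lid: The same lid: origin at the centre of the underside of its plug, z up.
- tray_floor (a point): Centre of the inner floor of the fixed grey open tray, 140 x 140 mm outside, 132 x 132 mm inside, walls 24 mm high over the bench, floor 4 mm above the bench; axes along its sides.
- shaft0_c (a point): Centre of a stepped steel shaft, 101 mm long (along y), 22 mm thickest, 0.12 kg; it starts lying in the tub along the tub's y. One or two are there.
- shaft1_c (a point): Centre of a stepped steel shaft, 101 mm long (along y), 22 mm thickest, 0.12 kg; it starts lying in the tub along the tub's y. One or two are there.
- shaft0: The same shaft: origin at the middle of its underside as it starts, 11 mm from its axis.
- shaft1: The same shaft: origin at the middle of its underside as it starts, 11 mm from its axis.
- bushing0_c (a point): Centre of a bronze bushing, a short tube (its bore is blind) 22 mm in diameter and 21 mm long (along z), 40 g; it starts in the pan. Two to four are there.
- bushing1_c (a point): Centre of a bronze bushing, a short tube (its bore is blind) 22 mm in diameter and 21 mm long (along z), 40 g; it starts in the pan. Two to four are there.
- bushing2_c (a point): Centre of a bronze bushing, a short tube (its bore is blind) 22 mm in diameter and 21 mm long (along z), 40 g; it starts in the pan. Two to four are there.
- bushing3_c (a point): Centre of a bronze bushing, a short tube (its bore is blind) 22 mm in diameter and 21 mm long (along z), 40 g; it starts in the pan. Two to four are there.
- mouse: Computer mouse, 100 x 58 x 39 mm, on the bench; to be left alone. Origin under its centre.
- eraser: White eraser, 17 x 42 x 12 mm; to be left alone. Origin under its centre.
Not all that is in view belongs to the job. What is shaped like the shaft0 but yellow is not meant.

How it is judged (in metres and radians):
On the way, in this order (a step that is already met when the one before it is completed fails the run):
1. the lever is in neutral (value of joint gate_lever between -0.08 and 0.08 rad), for 0.2 s.
2. every shaft lies in the tray (x of shaft0_c in the frame of tray_floor between -0.066 and 0.066 m and y of shaft0_c in the frame of tray_floor between -0.066 and 0.066 m and z of shaft0_c in the frame of tray_floor between 0 and 0.035 m and x of shaft1_c in the frame of tray_floor between -0.066 and 0.066 m and y of shaft1_c in the frame of tray_floor between -0.066 and 0.066 m and z of shaft1_c in the frame of tray_floor between 0 and 0.035 m and linear speed of each of shaft0, shaft1 below 0.02 m/s and contact force between the fingers and shaft0 below 0.3 N and contact force between the fingers and shaft1 below 0.3 N), for 0.2 s.
3. all bushings are in the tub and the pan stands upright on the bench, let go (x of bushing0_c in the frame of tub_floor between -0.06 and 0.06 m and y of bushing0_c in the frame of tub_floor between -0.07 and 0.07 m and z of bushing0_c in the frame of tub_floor between 0 and 0.05 m and x of bushing1_c in the frame of tub_floor between -0.06 and 0.06 m and y of bushing1_c in the frame of tub_floor between -0.07 and 0.07 m and z of bushing1_c in the frame of tub_floor between 0 and 0.05 m and x of bushing2_c in the frame of tub_floor between -0.06 and 0.06 m and y of bushing2_c in the frame of tub_floor between -0.07 and 0.07 m and z of bushing2_c in the frame of tub_floor between 0 and 0.05 m and x of bushing3_c in the frame of tub_floor between -0.06 and 0.06 m and y of bushing3_c in the frame of tub_floor between -0.07 and 0.07 m and z of bushing3_c in the frame of tub_floor between 0 and 0.05 m and angle between pan's own z axis and vertical below 0.1 rad and height (world z) of pan between -0.006 and 0.008 m and contact force between the fingers and pan below 0.3 N and linear speed of pan below 0.02 m/s), for 0.2 s.
4. the lid sits flush on the tub, let go (z of lid_handle in the frame of tub_floor between 0.0745 and 0.0825 m and x of lid_handle in the frame of tub_floor between -0.009 and 0.009 m and y of lid_handle in the frame of tub_floor between -0.009 and 0.009 m and angle between lid's own z axis and vertical below 0.04 rad and contact force between the fingers and lid below 0.3 N), for 0.2 s.
5. the lever is in the far right slot (value of joint gate_lever above 0.2 rad and value of joint gate_cross above 0.16 rad), for 0.2 s.
At the end, for the whole second after the job is handed in: Lever in the far right slot (fore-and-aft over 0.2, sideways over 0.16 rad); lid flush on the tub (height 4 mm, centred 9 mm, level 0.04 rad); all bushings in the tub, all shafts in the tray; pan upright within 0.1 rad, foot on the bench; all at rest (all of step 5 and z of lid_handle in the frame of tub_floor between 0.0745 and 0.0825 m and x of lid_handle in the frame of tub_floor between -0.009 and 0.009 m and y of lid_handle in the frame of tub_floor between -0.009 and 0.009 m and angle between lid's own z axis and vertical below 0.04 rad and angle between pan's own z axis and vertical below 0.1 rad and height (world z) of pan between -0.006 and 0.008 m and x of bushing0_c in the frame of tub_floor between -0.06 and 0.06 m and y of bushing0_c in the frame of tub_floor between -0.07 and 0.07 m and z of bushing0_c in the frame of tub_floor between 0 and 0.05 m and x of bushing1_c in the frame of tub_floor between -0.06 and 0.06 m and y of bushing1_c in the frame of tub_floor between -0.07 and 0.07 m and z of bushing1_c in the frame of tub_floor between 0 and 0.05 m and x of bushing2_c in the frame of tub_floor between -0.06 and 0.06 m and y of bushing2_c in the frame of tub_floor between -0.07 and 0.07 m and z of bushing2_c in the frame of tub_floor between 0 and 0.05 m and x of bushing3_c in the frame of tub_floor between -0.06 and 0.06 m and y of bushing3_c in the frame of tub_floor between -0.07 and 0.07 m and z of bushing3_c in the frame of tub_floor between 0 and 0.05 m and x of shaft0_c in the frame of tray_floor between -0.066 and 0.066 m and y of shaft0_c in the frame of tray_floor between -0.066 and 0.066 m and z of shaft0_c in the frame of tray_floor between 0 and 0.035 m and x of shaft1_c in the frame of tray_floor between -0.066 and 0.066 m and y of shaft1_c in the frame of tray_floor between -0.066 and 0.066 m and z of shaft1_c in the frame of tray_floor between 0 and 0.035 m and linear speed of each of lid, pan, shaft0, shaft1 below 0.02 m/s); the robot touches nothing.
It fails at once if the mouse is disturbed (moved over 3 cm) (distance of mouse from where it was at the start of the episode above 0.03 m).
It fails at once if the eraser is disturbed (moved over 3 cm) (distance of eraser from where it was at the start of the episode above 0.03 m).
Of bushing0, bushing1, bushing2, bushing3 only 2 to 4 are there at a start; the rules pass over those that are not, and their reading is None.
Of shaft0, shaft1 only 1 to 2 are there at a start; the rules pass over those that are not, and their reading is None.
At some moment in a run one of lid may be knocked a few centimetres aside while the robot is not near it.
It also fails if it takes over 192 s, if anything falls off the work surface, if the arm or the gripper's body presses on something with over 40 N, if the wrist force passes 120 N, or if a joint passes its speed limit or range.

## Working session

There is one attempt and no reset: what is moved stays moved. The work goes in short steps, Python scripts to look and compute and a tool call to move; the robot and the scene stay as the last step left them, time stands still between calls to the robot, and variables do not carry over. Pictures are saved under pics/ and viewed, and the job is handed in when it is done.

Besides the shell and the picture viewer there is one more tool, called after "Emit:" as name(argument=value, ...), one argument or row to a line, values as JSON. move_arm: Moves the arm, as the interface text tells. Its arguments: {"type":"object","properties":{"deltas":{"type":"array"},"grip":{"type":"number"},"newtons":{"type":"number"}},"required":["deltas"]}

```bash
ls; mkdir -p pics
python3 - <<'E'
from rig import ctrl, eyes, order
import cv2
s=ctrl.sense(); print(s)
for n in ("scene","top","wrist"):
    im=eyes.capture(n); cv2.imwrite(f"pics/{n}0.png",im)
    p=eyes.camera_params(n); print(n,p)
E
```

```text
pics
{'time_s': 0.0, 'joints': array([-1.46540744e+00,  3.13431208e-01,  1.49845612e+00, -3.30503511e-05,
        1.33100246e+00, -2.23397230e-01]), 'dq': array([ 0.00073402,  0.0012969 , -0.00177555, -0.00086318,  0.00099492,
        0.00025491]), 'tau': array([ 1.00946470e-04, -4.12269688e+01, -2.59741491e+01, -1.97721674e-04,
        4.13898902e-03, -2.40404825e-05]), 'eef_pos': array([ 169.47265139, -496.61211442,  230.73753054]), 'ee_rot': array([-6.48381194e-04,  9.86517014e-01,  1.63657450e-01,  2.22238847e-05]), 'force': array([ 0.41319624, -0.01087148, -0.08919388]), 'wrist_torque': array([-0.01962907, -0.02429623,  0.00773844]), 'grip_width': 0.9947630463481493}
scene {'K': array([[470.27202684,   0.        , 315.57981071],
       [  0.        , 470.27202684, 245.53929339],
       [  0.        ,   0.        ,   1.        ]]), 'camera_from_world': array([[-9.02748564e-01, -4.29873441e-01, -1.59328350e-02,
         3.19477817e+02],
       [-3.21131171e-01,  6.98104945e-01, -6.39940824e-01,
         4.16985161e+02],
       [ 2.86216355e-01, -5.72589130e-01, -7.68258997e-01,
  
[... 468 characters left out ...]
      [ 1.88657536e-01,  1.49787213e-02, -9.81928700e-01,
         1.12388763e+03],
       [ 0.00000000e+00,  0.00000000e+00,  0.00000000e+00,
         1.00000000e+00]])}
wrist {'K': array([[371.64829954,   0.        , 321.14622736],
       [  0.        , 371.64829954, 237.61276794],
       [  0.        ,   0.        ,   1.        ]]), 'camera_from_world': array([[ 3.22908670e-01, -9.46429149e-01, -1.36250586e-03,
        -5.24041791e+02],
       [-9.04036530e-01, -3.08870291e-01,  2.95494663e-01,
        -3.96793700e+01],
       [-2.80085600e-01, -9.41860336e-02, -9.55343419e-01,
         3.80875949e+02],
       [ 0.00000000e+00,  0.00000000e+00,  0.00000000e+00,
         1.00000000e+00]])}
```

View pics/scene0.png

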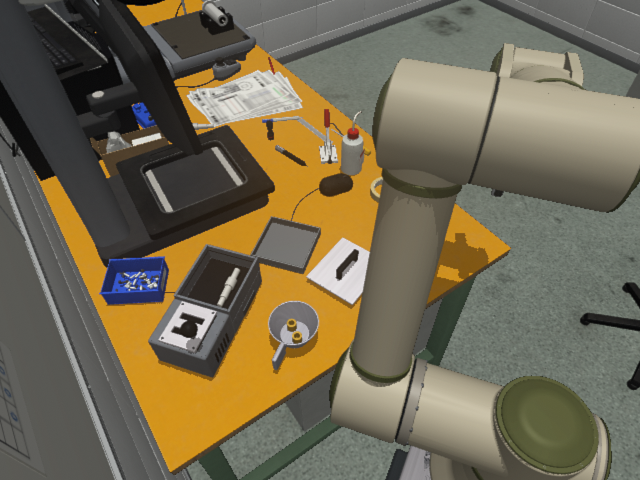

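View pics/top0.png

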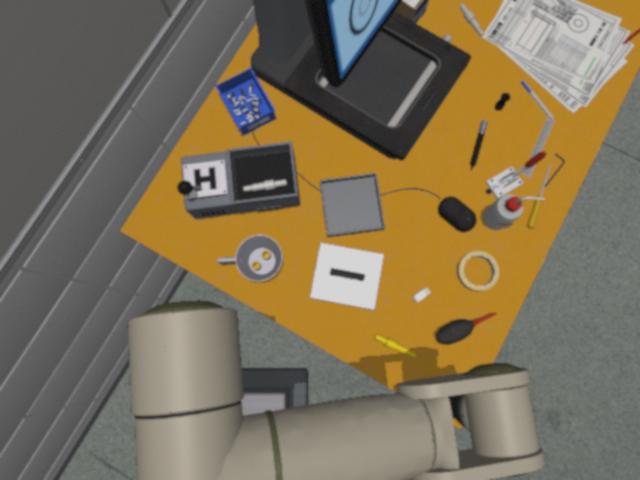

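View pics/wrist0.png

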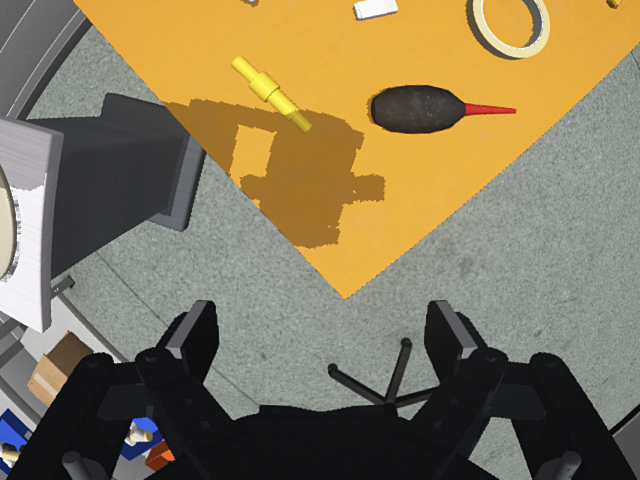

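```bash
cat > h.py <<'E'
import numpy as np, cv2
from rig import ctrl, eyes, order
from scipy.spatial.transform import Rotation as R
def ray(n,uv,p=None):
    p=p or eyes.camera_params(n); K=np.array(p["K"]); T=np.array(p["camera_from_world"])
    x=(uv[0]-K[0,2])/K[0,0]; y=(uv[1]-K[1,2])/K[1,1]
    if n=="wrist":
        r=np.hypot(x,y); d=np.array([np.sin(r)*x/r,np.sin(r)*y/r,np.cos(r)]) if r>0 else np.array([0,0,1.])
    else: d=np.array([x,y,1.])
    Rm=T[:3,:3]; return -Rm.T@T[:3,3], Rm.T@d/np.linalg.norm(d)
def onz(n,uv,z,p=None):
    c,d=ray(n,uv,p); return c+d*(z-c[2])/d[2]
def proj(n,X,p=None):
    p=p or eyes.camera_params(n); K=np.array(p["K"]); T=np.array(p["camera_from_world"])
    v=T[:3,:3]@np.array(X,float)+T[:3,3]
    if n=="wrist":
        r=np.hypot(v[0],v[1]); th=np.arctan2(r,v[2]); a=v[:2]/r*th
    else: a=v[:2]/v[2]
    return K[:2,:2]@a+K[:2,2]
def tri(*obs):
    A=np.zeros((3,3));b=np.zeros(3);L=[]
    for n,uv,p in obs:
        c,d=ray(n,uv,p);L.append((c,d));M=np.eye(3)-np.outer(d,d);A+=M;b+=M@c
    X=np.linalg.solve(A,b); return X,[np.linalg.norm(np.cross(X-c,d)) for c,d in L]
def crop(im,x0,y0,x1,y1,f,name):
    cv2.imwrite("pics/"+name,cv2.resize(im[y0:y1,x0:x1],None,fx=f,fy=f,interpolation=cv2.INTER_CUBIC))
def snap(n,name):
    p=eyes.camera_params(n); im=eyes.capture(n); cv2.imwrite("pics/"+name,im)
    import pickle; pickle.dump(p,open("pics/"+name+".pkl","wb")); return im,p
def tool():
    s=ctrl.sense(); q=s["ee_rot"]; return np.array(s["eef_pos"]),R.from_quat([q[1],q[2],q[3],q[0]]),s
E
python3 - <<'E'
from h import *
t=cv2.imread("pics/top0.png"); s=cv2.imread("pics/scene0.png")
crop(t,160,125,420,320,3,"t0c.png"); crop(s,90,210,390,400,2.6,"s0c.png")
E
```

```text
(no output)
```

View pics/t0c.png

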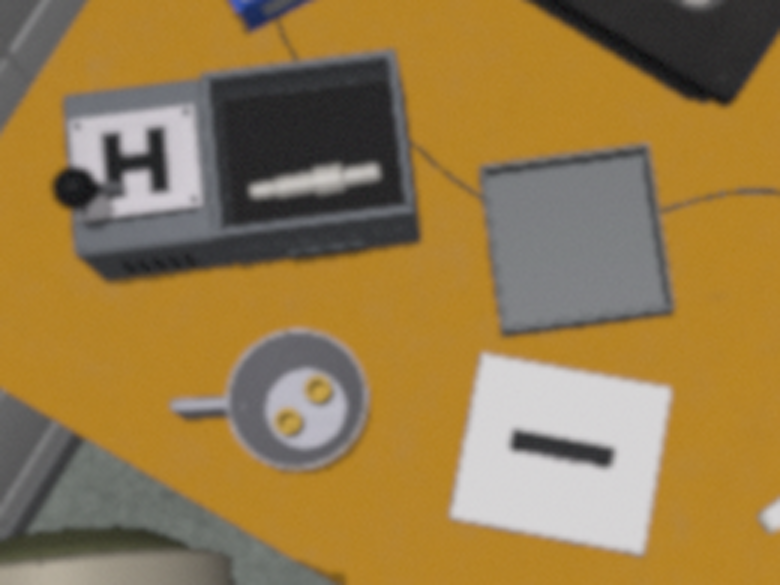

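View pics/s0c.png

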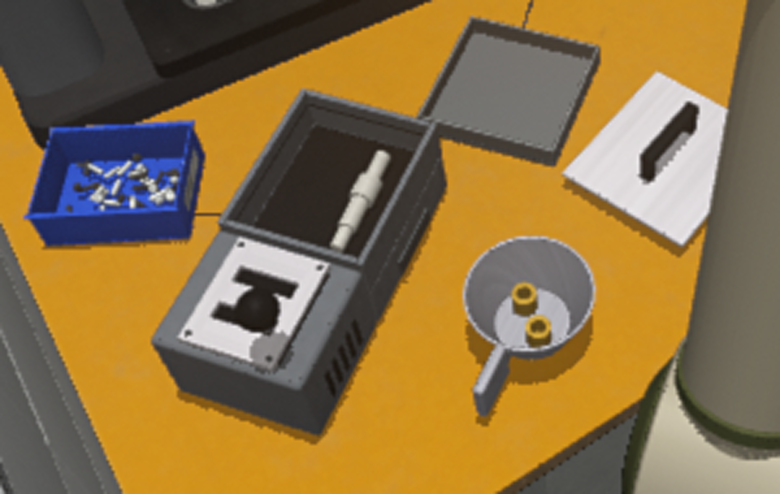

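Run:
```python
from h import *
np.set_printoptions(precision=1,suppress=True)
def T(c): return (160+c[0]/3-0.33,125+c[1]/3-0.33)
def S(c): return (90+c[0]/2.6-0.3,210+c[1]/2.6-0.3)
for n in("top","scene"): print(n,ray(n,(320,240))[0])
print("tum corners z100", [onz("top",T(c),100)[:2] for c in [(64,98),(395,52),(415,215),(80,250)]])
print("plate",[onz("top",T(c),100)[:2] for c in [(68,118),(197,104),(205,208),(85,220)]])
print("plateScene",[onz("scene",S(c),100)[:2] for c in [(238,233),(328,262),(268,368),(180,335)]])
print("tub scene outer far, ", [onz("scene",S(c),100)[:2] for c in [(305,92),(440,122),(362,262),(222,225)]])
print("H centre", onz("top",T((137,160)),100), tri(("top",T((137,160)),None),("scene",S((255,297)),None)))
print("knob",tri(("top",T((74,187)),None),("scene",S((262,310)),None)))
print("shaft ends z67",[onz("top",T(c),66)[:2] for c in [(250,190),(381,171)]],[onz("scene",S(c),66)[:2] for c in [(342,245),(381,155)]])
print("tray corners z24",[onz("top",T(c),24)[:2] for c in [(482,168),(648,148),(672,310),(503,333)]])
print("lid corners z21",[onz("top",T(c),21)[:2] for c in [(483,353),(671,388),(644,553),(451,518)]])
print("lid handle",onz("top",T((512,440)),55),onz("top",T((613,456)),55))
print("pan rim",onz("top",T((298,400)),55), "foot",onz("top",T((306,409)),3),"tab end",onz("top",T((173,405)),56))
```

```text
top [ 275.  -274.9 1193.2]
scene [176.3 338.5 932.4]
tum corners z100 [array([685.8,  73.5]), array([ 720. , -181.6]), array([ 589.3, -197.6]), array([564.7,  55.5])]
plate [array([669.5,  69.6]), array([679.6, -29.5]), array([596.6, -38.2]), array([588.2,  52.8])]
plateScene [array([680.9, -29.5]), array([599. , -37.2]), array([588.6,  60.3]), array([666.1,  65.8])]
tub scene outer far,  [array([ 715.5, -178. ]), array([ 588.9, -198.8]), array([574.3, -48.6]), array([697.5, -30.4])]
H centre [635.2  15.1 100. ] (array([633.9,  14.5, 100.9]), [np.float64(1.0090119333650809), np.float64(1.0090119333648768)])
knob (array([593.7,  43.6, 157.6]), [np.float64(2.725800944097071), np.float64(2.725800944097095)])
shaft ends z67 [array([620.8, -65.8]), array([ 635.2, -168.4])] [array([614.8, -71.6]), array([ 634.8, -166.2])]
tray corners z24 [array([ 650.2, -246.6]), array([ 665.6, -381.7]), array([ 530.6, -397.4]), array([ 513.2, -262.7])]
lid corners z21 [array([ 497.7, -246.6]), array([ 468.2, -395.1]), array([ 338.9, -370.6]), array([ 367.1, -221.1])]
lid handle [ 423.4 -269.3   55. ] [ 410.5 -346.1   55. ]
pan rim [ 455.8 -104.9   55. ] foot [ 456.7 -103.7    3. ] tab end [452.6  -8.7  56. ]
```

```bash
cat >> h.py <<'E'
def down(az):  # tool down, tool x at azimuth az (deg)
    a=np.radians(az); return R.from_matrix(np.array([[np.cos(a),np.sin(a),0],[np.sin(a),-np.cos(a),0],[0,0,-1]]).T if False else np.column_stack([[np.cos(a),np.sin(a),0],[np.sin(a),-np.cos(a),0],[0,0,-1]]))
def go(X,Rt=None,frm=None):
    p,r,s=tool()
    if frm is not None: p=np.array(frm,float)
    if Rt is None: Rt=r
    rv=np.degrees((r.inv()*Rt).as_rotvec()); d=Rt.inv().apply(np.array(X,float)-p)/10
    print("rot first deg",rv.round(2),"then shift cm",d.round(2),"len",np.linalg.norm(d).round(2))
def st():
    p,r,s=tool(); m=r.as_matrix()
    print("t",round(s["time_s"],2),"pos",p.round(1),"az",round(np.degrees(np.arctan2(m[1,0],m[0,0])),2),"z",m[:,2].round(3),"F",s["force"].round(1),"grip",round(s["grip_width"],3),"j",s["joints"].round(2))
E
python3 - <<'E'
from h import *
go((600,-50,300),down(7.3))
E
```

```text
rot first deg [-5.000e-02 -1.000e-02  1.154e+01] then shift cm [ 48.38 -38.84  -6.91] len 62.42
```

Emit:
move_arm(
  deltas=[
    [0, 0, -2, 0, 0, 5.77],
    [0, 0, -2, 0, 0, 5.77],
    [3, -2.4, -0.4, 0, 0, 0],
    [3, -2.4, -0.4, 0, 0, 0],
    [3, -2.4, -0.4, 0, 0, 0],
    [3, -2.4, 0, 0, 0, 0],
    [3, -2.4, 0, 0, 0, 0],
    [3, -2.4, 0, 0, 0, 0],
    [3, -2.4, 0, 0, 0, 0],
    [3, -2.4, 0, 0, 0, 0],
  ],
  grip=8.5,
)

```text
time_s: 1.15
eef_pos: [384.0, -274.6, 283.2]
ee_rot: [-0.0, 0.998, 0.064, -0.0]
force: [-0.0, -0.4, -0.2]
grip_width: 0.993
```

Emit:
move_arm(
  deltas=[
    [3, -2.4, 0, 0, 0, 0],
    [3, -2.4, 0, 0, 0, 0],
    [3, -2.4, 0, 0, 0, 0],
    [3, -2.4, 0, 0, 0, 0],
    [3, -2.4, 0, 0, 0, 0],
    [3, -2.4, 0, 0, 0, 0],
    [3, -2.4, -0.7, 0, 0, 0],
    [3, -2.4, -0.6, 0, 0, 0],
    [0.4, -0.4, -0.5, 0, 0, 0],
    [0, 0, 0, 0, 0, 0],
  ],
)

```text
time_s: 2.15
eef_pos: [600.7, -49.9, 301.2]
ee_rot: [0.0, 0.998, 0.064, 0.0]
force: [-0.1, -0.1, 0.2]
grip_width: 0.996
```

Run:
```python
from h import *
st(); im,p=snap("wrist","w1.png")
```

```text
t 2.15 pos [600.7 -49.9 301.2] az 7.39 z [ 0. -0. -1.] F [-0.1 -0.1  0.2] grip 0.996 j [-0.28  0.46  1.11 -0.    1.57  1.16]
```

View pics/w1.png

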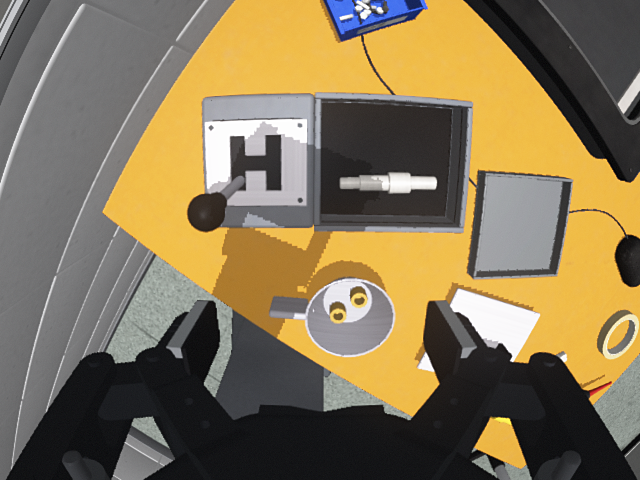

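Run:
```python
from h import *
im=cv2.imread("pics/w1.png"); crop(im,180,80,490,250,2.55,"w1c.png"); crop(im,250,260,420,370,4.6,"w1d.png")
```

```text
(no output)
```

View pics/w1c.png

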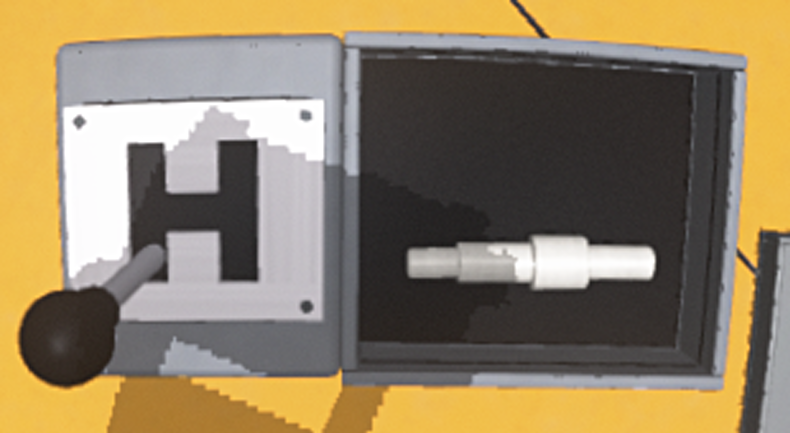

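View pics/w1d.png

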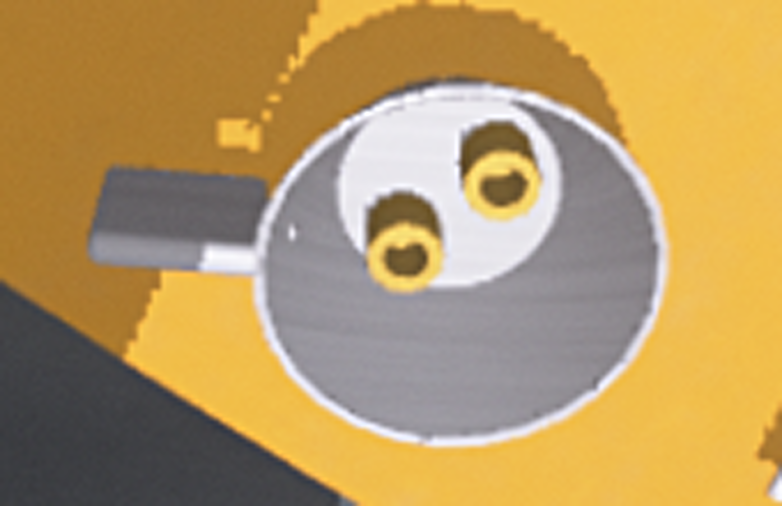

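Run:
```python
from h import *
import pickle
np.set_printoptions(precision=1,suppress=True)
p=pickle.load(open("pics/w1.png.pkl","rb"))
C=lambda c:(180+c[0]/2.55-.3,80+c[1]/2.55-.3); D=lambda c:(250+c[0]/4.6-.4,260+c[1]/4.6-.4)
w=lambda c,z:onz("wrist",C(c),z,p)[:2]
print("tub outer rim FL,FR,NR,NL",[w(c,100) for c in [(344,31),(746,60),(722,387),(344,385)]])
print("mach left far/near",w((60,45),100),w((75,375),100))
print("plate",[w(c,100) for c in [(64,106),(323,98),(325,320)]], "mean bolts")
print("bolts FL FR NR",[w(c,100) for c in [(80,121),(306,116),(306,306)]])
print("H centre",w((193,211),100), "H corners",[w(c,100) for c in [(128,143),(257,141),(258,281)]])
print("knob z157",w((66,337),157))
sh=[w(c,66) for c in [(408,264),(656,264)]]; print("shaft",sh,"mid",sum(sh)/2,"thick z66",[w(c,66) for c in [(560,235),(560,289)]],"thick x",[w(c,66) for c in[(531,262),(589,262)]])
d=lambda c,z:onz("wrist",D(c),z,p)[:2]
print("pan rim L R far near",[d(c,55) for c in [(256,255),(665,255),(460,83),(460,442)]])
print("tab top z56?",[d(c,56) for c in [(92,235),(92,262),(105,168),(265,182)]])
```

```text
tub outer rim FL,FR,NR,NL [array([705.4, -29.9]), array([ 721.4, -180.3]), array([ 593.6, -195.7]), array([574.7, -46.5])]
mach left far/near [691.2  74. ] [565.5  58.2]
plate [array([668.4,  70. ]), array([680.2, -25.6]), array([598.8, -36.4])] mean bolts
bolts FL FR NR [array([663.2,  63.1]), array([672.9, -20.3]), array([603.2, -28.7])]
H centre [633.7  16.9] H corners [array([656.5,  43.8]), array([661.9,  -3.8]), array([610.5,  -9.9])]
knob z157 [595.9  45.7]
shaft [array([618.8, -66.4]), array([ 634. , -169.2])] mid [ 626.4 -117.8] thick z66 [array([ 639.4, -126.3]), array([ 617.3, -130.1])] thick x [array([ 626.6, -116.1]), array([ 630.3, -140.3])]
pan rim L R far near [array([456.3, -49.1]), array([ 468.9, -155.7]), array([511.4, -93.9]), array([ 403.8, -111.5])]
tab top z56? [array([456.7,  -6.2]), array([448.7,  -6.8]), array([476.7,  -8.1]), array([478.4, -49. ])]
```

Run:
```python
from h import *
np.set_printoptions(precision=1,suppress=True)
a=onz("top",(122,230),0)[:2]; b=onz("top",(258,10),0)[:2]; c=onz("top",(318,320),0)[:2]
print(a,b,c)
n=(b-a)/np.linalg.norm(b-a); m=np.array([-n[1],n[0]])
for q in [(595,101),(560,100),(630,104),(449,-7)]: print(q,(np.array(q)-a)@m)
go((595,44.5,230),down(7.2)); go((595,44.5,140),down(7.2))
```

```text
[537.2 242. ] [1135.5  -81.5] [ 315.3 -239. ]
(595, 101) -96.55213894511091
(560, 100) -114.07894356076692
(630, 104) -77.26604687220734
(449, -7) -260.99610419381406
rot first deg [0.  0.  0.1] then shift cm [ 0.7 -9.5  7.1] len 11.89
rot first deg [0.  0.  0.1] then shift cm [ 0.7 -9.5 16.1] len 18.72
```

Emit:
move_arm(
  deltas=[
    [0.15, -2.4, 1.2, 0, 0, 0.1],
    [0.15, -2.4, 1.2, 0, 0, 0],
    [0.2, -2.4, 1.2, 0, 0, 0],
    [0.2, -2.3, 1.5, 0, 0, 0],
    [0, 0, 2, 0, 0, 0],
    [0, 0, 2.5, 0, 0, 0],
    [0, 0, 2.5, 0, 0, 0],
    [0, 0, 2.5, 0, 0, 0],
    [0, 0, 1.5, 0, 0, 0],
    [0, 0, 0, 0, 0, 0],
  ],
)

```text
time_s: 3.2
eef_pos: [593.7, 43.4, 138.2]
ee_rot: [-0.0, 0.998, 0.062, -0.002]
force: [-0.5, 0.1, 0.8]
grip_width: 0.993
```

Run:
```python
from h import *
st(); im,p=snap("wrist","w2.png"); im,p=snap("scene","s2.png"); crop(im,130,260,290,400,4.2,"s2c.png")
```

```text
t 3.2 pos [593.7  43.4 138.2] az 7.11 z [-0.005  0.    -1.   ] F [-0.5  0.1  0.8] grip 0.993 j [-0.12  0.55  1.4  -0.    1.2   1.32]
```

View pics/w2.png

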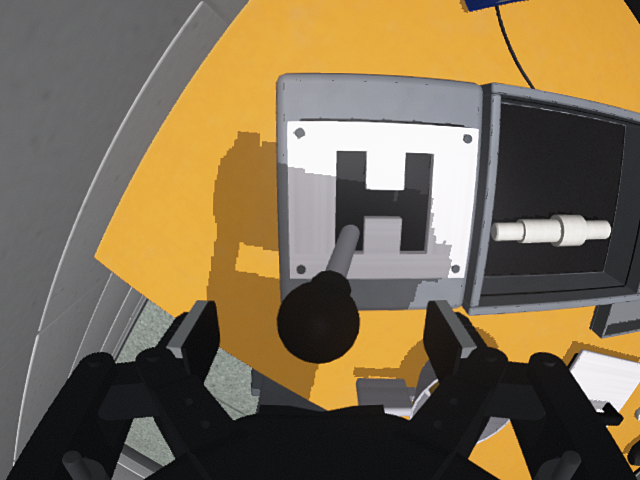

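View pics/s2c.png

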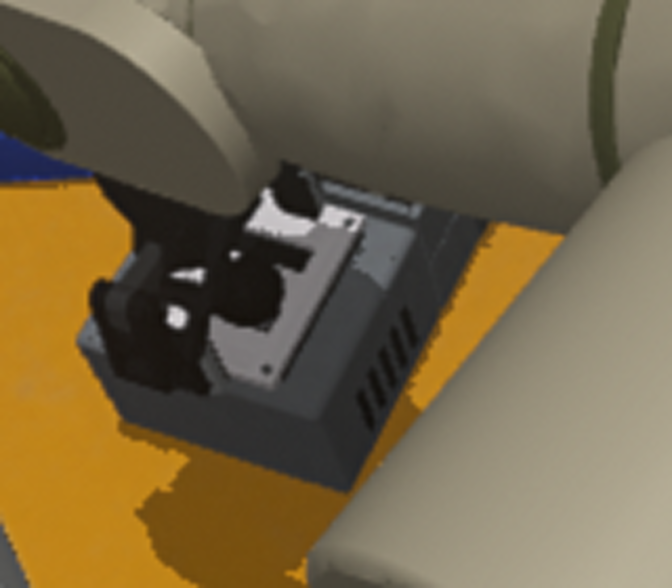

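Emit:
move_arm(
  deltas=[
    [0, 0, 0, 0, 0, 0],
    [0, 0, 0, 0, 0, 0],
    [0, 0, 0, 0, 0, 0],
    [0, 0, 0, 0, 0, 0],
    [0, 0, 0, 0, 0, 0],
    [0, 0, 0, 0, 0, 0],
    [0, 0, 0, 0, 0, 0],
    [0, 0, 0, 0, 0, 0],
    [0, 0, 0, 0, 0, 0],
    [0, 0, 0, 0, 0, 0],
  ],
  grip=2.5,
  newtons=25,
)

```text
time_s: 4.3
eef_pos: [595.4, 44.7, 140.7]
ee_rot: [0.0, 0.998, 0.063, 0.0]
force: [-1.2, 0.3, 5.6]
grip_width: 0.355
```

Emit:
move_arm(
  deltas=[
    [0.4, 0, -0.1, 0, 0, 0],
    [0.5, 0, -0.1, 0, 0, 0],
    [0.5, 0, -0.1, 0, 0, 0],
    [0.5, 0, -0.1, 0, 0, 0],
    [0.5, 0, -0.05, 0, 0, 0],
    [0.5, 0, -0.05, 0, 0, 0],
    [0.5, 0, 0, 0, 0, 0],
    [0.3, 0, 0, 0, 0, 0],
    [0, 0, 0, 0, 0, 0],
    [0, 0, 0, 0, 0, 0],
  ],
)

```text
time_s: 5.3
eef_pos: [632.1, 49.2, 145.0]
ee_rot: [0.0, 0.998, 0.063, 0.0]
force: [-0.4, 1.1, -1.5]
grip_width: 0.356
```

Run:
```python
from h import *
st(); im,p=snap("wrist","w3.png")
```

```text
t 5.3 pos [632.1  49.2 145. ] az 7.2 z [ 0. -0. -1.] F [-0.4  1.1 -1.5] grip 0.356 j [-0.11  0.62  1.25 -0.    1.26  1.34]
```

View pics/w3.png

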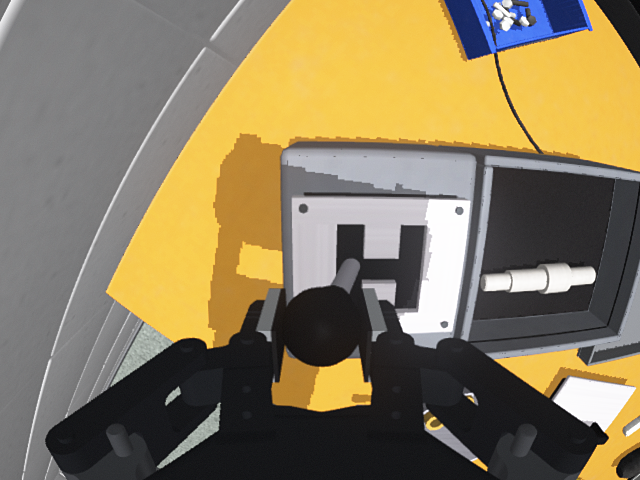

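Emit:
move_arm(
  deltas=[
    [0, 0, 0, 0, 0, 0],
    [0, 0, 0, 0, 0, 0],
    [0, 0, 0, 0, 0, 0],
    [0, 0, 0, 0, 0, 0],
    [0, 0, -1, 0, 0, 0],
    [0, 0, -2.5, 0, 0, 0],
    [0, 0, -3, 0, 0, 0],
    [0, 0, -3, 0, 0, 0],
    [0, 0, -3, 0, 0, 0],
    [0, 0, -1, 0, 0, 0],
  ],
  grip=5.5,
)

```text
time_s: 6.35
eef_pos: [632.7, 49.2, 284.5]
ee_rot: [0.001, 0.998, 0.063, 0.003]
force: [-0.4, -0.5, 1.1]
grip_width: 0.644
```

Run:
```python
from h import *
st(); im,p=snap("wrist","w4.png")
go((628,-128,250),down(97.1))
```

```text
t 6.35 pos [632.7  49.2 284.5] az 7.2 z [ 0.006 -0.001 -1.   ] F [-0.4 -0.5  1.1] grip 0.644 j [-0.11  0.54  1.03 -0.    1.57  1.34]
rot first deg [  0.31  -0.19 -89.9 ] then shift cm [-17.52  -2.65   3.41] len 18.05
```

View pics/w4.png

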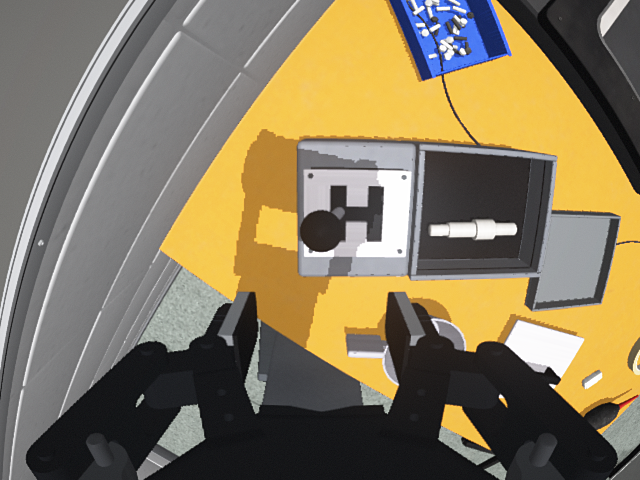

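Emit:
move_arm(
  deltas=[
    [-0.53, 3.5, 0, 0, 0, 0],
    [-0.53, 3.5, 0, 0, 0, 0],
    [-0.53, 3.5, 0, 0, 0, 0],
    [-0.53, 3.5, 0, 0, 0, 0],
    [-0.56, 3.5, 0, 0, 0, 0],
    [0, 0, 0, 0, 0, -8.2],
    [0, 0, 0, 0, 0, -8.2],
    [0, 0, 0, 0, 0, -8.2],
    [0, 0, 0, 0, 0, -8.2],
    [0, 0, 0, 0, 0, -8.2],
  ],
  grip=3.5,
)

```text
time_s: 7.4
eef_pos: [627.1, -127.7, 278.8]
ee_rot: [-0.001, 0.912, 0.411, -0.001]
force: [-0.0, -0.3, -0.8]
grip_width: 0.413
```

Emit:
move_arm(
  deltas=[
    [0, 0, 1, 0, 0, -8.2],
    [0, 0, 1, 0, 0, -8.2],
    [0, 0, 1, 0, 0, -8.2],
    [0, 0, 1, 0, 0, -8.2],
    [0, 0, 1, 0, 0, -8.2],
    [0, 0, 1, 0, 0, -7.9],
    [0, 0, 0, 0, 0, 0],
    [0, 0, 0, 0, 0, 0],
    [0, 0, 0, 0, 0, 0],
    [0, 0, 0, 0, 0, 0],
  ],
)

```text
time_s: 8.4
eef_pos: [627.5, -127.8, 220.7]
ee_rot: [0.0, 0.663, 0.749, 0.0]
force: [0.4, -0.7, 0.1]
grip_width: 0.406
```

Run:
```python
from h import *
import pickle
st(); im,p=snap("wrist","w5.png")
print(onz("wrist",(322,230),161,pickle.load(open("pics/w4.png.pkl","rb"))))
go((628,-128,190),down(97.1)); go((628,-128,57),down(97.1))
```

```text
t 8.4 pos [ 627.5 -127.8  220.7] az 97.0 z [ 0.001 -0.    -1.   ] F [ 0.4 -0.7  0.1] grip 0.406 j [-0.38  0.58  1.12 -0.    1.43 -0.51]
[631.21569924  48.50713741 161.        ]
rot first deg [ 0.03  0.02 -0.07] then shift cm [-0.03  0.05  3.07] len 3.07
rot first deg [ 0.03  0.02 -0.07] then shift cm [-0.03  0.05 16.37] len 16.37
```

View pics/w5.png

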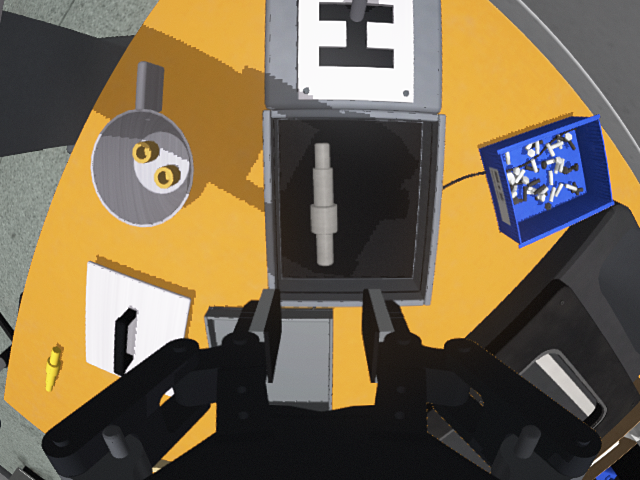

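Emit:
move_arm(
  deltas=[
    [0, 0, 2, 0, 0, 0],
    [0, 0, 2.5, 0, 0, 0],
    [0, 0, 2.5, 0, 0, 0],
    [0, 0, 2.5, 0, 0, 0],
    [0, 0, 2.3, 0, 0, 0],
    [0, 0, 1.5, 0, 0, 0],
    [0, 0, 1.2, 0, 0, 0],
    [0, 0, 1, 0, 0, 0],
    [0, 0, 0.4, 0, 0, 0],
    [0, 0, 0, 0, 0, 0],
  ],
)

```text
time_s: 9.45
eef_pos: [627.4, -127.8, 61.2]
ee_rot: [-0.0, 0.662, 0.749, 0.0]
force: [0.1, -0.3, 0.4]
grip_width: 0.414
```

Run:
```python
from h import *
st(); im,p=snap("wrist","w6.png"); im,p=snap("top","t6.png"); crop(im,160,125,330,260,4,"t6c.png")
```

```text
t 9.45 pos [ 627.4 -127.8   61.2] az 97.09 z [-0.  0. -1.] F [ 0.1 -0.3  0.4] grip 0.414 j [-0.38  0.73  1.31  0.    1.11 -0.51]
```

View pics/w6.png

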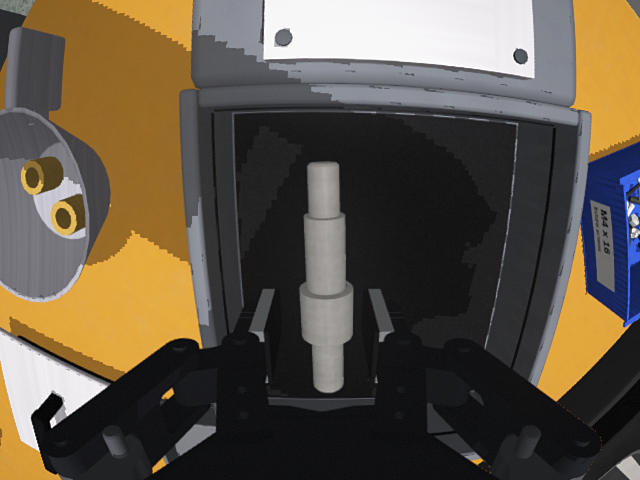

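Emit:
move_arm(
  deltas=[
    [0, 0, 0.1, 0, 0, 0],
    [0, 0, 0.1, 0, 0, 0],
    [0, 0, 0, 0, 0, 0],
    [0, 0, 0, 0, 0, 0],
    [0, 0, 0, 0, 0, 0],
    [0, 0, 0, 0, 0, 0],
    [0, 0, 0, 0, 0, 0],
    [0, 0, 0, 0, 0, 0],
    [0, 0, 0, 0, 0, 0],
    [0, 0, 0, 0, 0, 0],
  ],
  grip=1.2,
  newtons=50,
)

```text
time_s: 10.55
eef_pos: [627.9, -128.0, 61.3]
ee_rot: [0.001, 0.662, 0.75, 0.0]
force: [-2.7, 1.7, 9.5]
grip_width: 0.231
```

Emit:
move_arm(
  deltas=[
    [0, 0, -0.5, 0, 0, 0],
    [0, 0, -1, 0, 0, 0],
    [0, 0, -1.5, 0, 0, 0],
    [0, 0, -2, 0, 0, 0],
    [0, 0, -2, 0, 0, 0],
    [0, 0, -2, 0, 0, 0],
    [0, 0, -2, 0, 0, 0],
    [0, 0, -2, 0, 0, 0],
    [0, 0, -1, 0, 0, 0],
    [0, 0, 0, 0, 0, 0],
  ],
)

```text
time_s: 11.55
eef_pos: [627.8, -127.9, 201.2]
ee_rot: [0.002, 0.662, 0.75, 0.001]
force: [0.6, 0.4, -1.3]
grip_width: 0.23
```

Run:
```python
from h import *
st(); im,p=snap("wrist","w7.png")
np.set_printoptions(precision=1,suppress=True)
c=[(205,313),(333,307),(330,410)]
print([onz("wrist",x,24,p)[:2] for x in c])
```

```text
t 11.55 pos [ 627.8 -127.9  201.2] az 97.1 z [ 0.003 -0.001 -1.   ] F [ 0.6  0.4 -1.3] grip 0.23 j [-0.38  0.59  1.16  0.    1.39 -0.51]
[array([ 523.2, -245.6]), array([ 650.5, -220.4]), array([ 666.3, -357.4])]
```

View pics/w7.png

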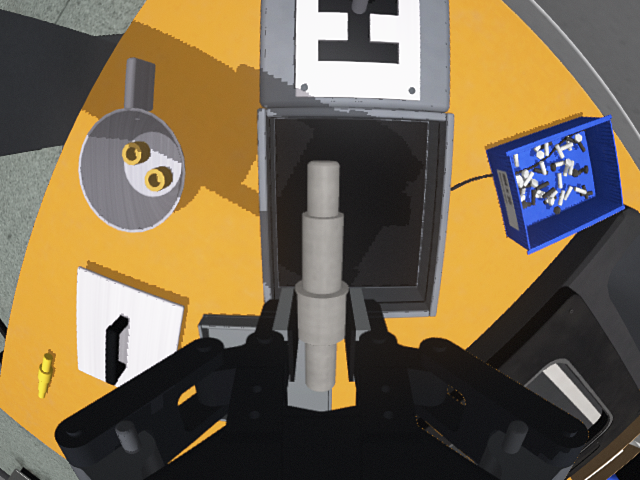

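Emit:
move_arm(
  deltas=[
    [-1.5, -0.5, 0, 0, 0, 0],
    [-3, -0.95, 0, 0, 0, 0],
    [-3, -0.95, 0, 0, 0, 0],
    [-3, -0.95, 0, 0, 0, 0],
    [-3, -0.95, 1, 0, 0, 0],
    [-3, -0.95, 2, 0, 0, 0],
    [-2.3, -0.63, 2, 0, 0, 0],
    [-1, -0.3, 2, 0, 0, 0],
    [0, 0, 3, 0, 0, 0],
    [0, 0, 2, 0, 0, 0],
  ],
)

```text
time_s: 12.6
eef_pos: [588.7, -332.6, 75.8]
ee_rot: [-0.002, 0.662, 0.749, -0.0]
force: [0.0, -0.4, -1.3]
grip_width: 0.225
```

Run:
```python
from h import *
st(); im,p=snap("wrist","w8.png"); im,p=snap("scene","s8.png");crop(im,90,190,410,400,2.45,"s8c.png")
```

```text
t 12.6 pos [ 588.7 -332.6   75.8] az 97.02 z [-0.003  0.002 -1.   ] F [ 0.  -0.4 -1.3] grip 0.225 j [-0.69  0.79  1.15 -0.    1.2  -0.81]
```

View pics/w8.png

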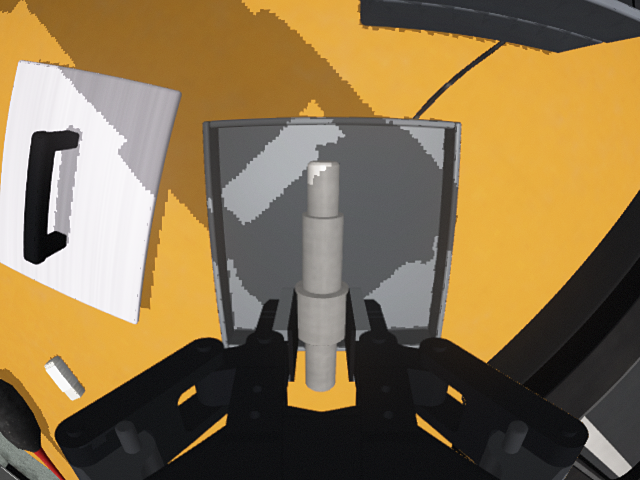

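View pics/s8c.png

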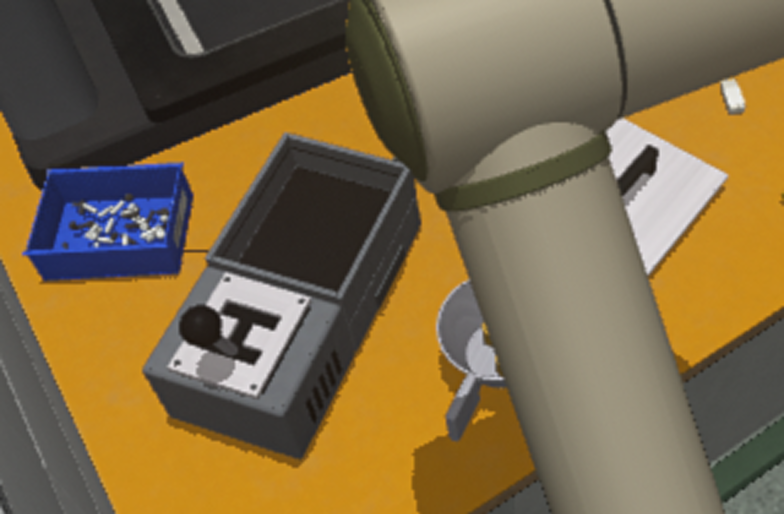

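Emit:
move_arm(
  deltas=[
    [0, 0, 1, 0, 0, 0],
    [0, 0, 1.5, 0, 0, 0],
    [0, 0, 1.5, 0, 0, 0],
    [0, 0, 1, 0, 0, 0],
    [0, 0, 0.6, 0, 0, 0],
    [0, 0, 0.4, 0, 0, 0],
    [0, 0, 0.2, 0, 0, 0],
    [0, 0, 0.1, 0, 0, 0],
    [0, 0, 0, 0, 0, 0],
    [0, 0, 0, 0, 0, 0],
  ],
)

```text
time_s: 13.7
eef_pos: [590.6, -332.0, 16.7]
ee_rot: [0.0, 0.662, 0.75, 0.0]
force: [-0.2, 0.2, -0.8]
grip_width: 0.229
```

Run:
```python
from h import *
st()
```

```text
t 13.7 pos [ 590.6 -332.    16.7] az 97.1 z [ 0. -0. -1.] F [-0.2  0.2 -0.8] grip 0.229 j [-0.68  0.86  1.19 -0.    1.09 -0.81]
```

Emit:
move_arm(
  deltas=[
    [0, 0, 0.2, 0, 0, 0],
    [0, 0, 0.2, 0, 0, 0],
    [0, 0, 0.1, 0, 0, 0],
    [0, 0, 0, 0, 0, 0],
    [0, 0, 0, 0, 0, 0],
    [0, 0, 0, 0, 0, 0],
    [0, 0, 0, 0, 0, 0],
    [0, 0, 0, 0, 0, 0],
    [0, 0, 0, 0, 0, 0],
    [0, 0, 0, 0, 0, 0],
  ],
)

```text
time_s: 14.7
eef_pos: [590.5, -331.9, 11.3]
ee_rot: [0.0, 0.662, 0.75, 0.0]
force: [0.7, 0.2, -0.8]
grip_width: 0.229
```

Emit:
move_arm(
  deltas=[
    [0, 0, 0, 0, 0, 0],
    [0, 0, 0, 0, 0, 0],
    [0, 0, 0, 0, 0, 0],
    [0, 0, 0, 0, 0, 0],
    [0, 0, 0, 0, 0, 0],
    [0, 0, -2, 0, 0, 0],
    [0, 0, -3, 0, 0, 0],
    [0, 0, -4, 0, 0, 0],
    [0, 0, -4, 0, 0, 0],
    [0, 0, -3, 0, 0, 0],
  ],
  grip=4.5,
)

```text
time_s: 15.7
eef_pos: [590.8, -332.1, 174.3]
ee_rot: [0.001, 0.662, 0.75, 0.0]
force: [-0.3, -0.6, 0.3]
grip_width: 0.526
```

Run:
```python
from h import *
st(); im,p=snap("wrist","w9.png");
```

```text
t 15.7 pos [ 590.8 -332.1  174.3] az 97.1 z [ 0.002 -0.002 -1.   ] F [-0.3 -0.6  0.3] grip 0.526 j [-0.68  0.7   1.05  0.    1.39 -0.81]
```

View pics/w9.png

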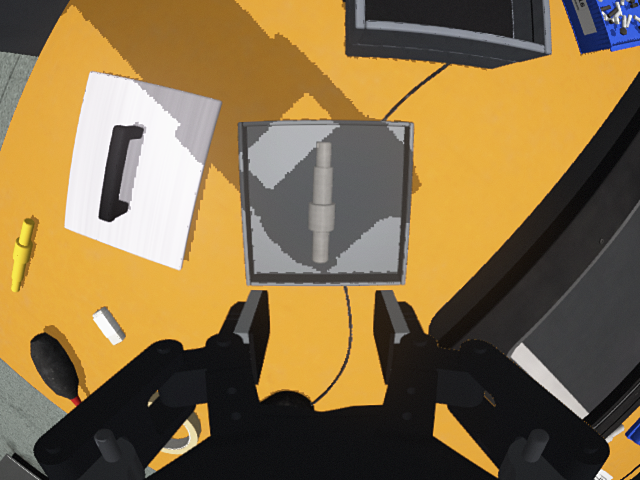

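Run:
```python
from h import *
go((456,-35,190),down(93.5))
```

```text
rot first deg [0.41 0.41 3.61] then shift cm [ 30.57 -11.76  -1.06] len 32.77
```

Emit:
move_arm(
  deltas=[
    [1.5, -0.6, -1, 0, 0, 3.6],
    [3.5, -1.35, 0, 0, 0, 0],
    [3.5, -1.35, 0, 0, 0, 0],
    [3.5, -1.35, 0, 0, 0, 0],
    [3.5, -1.35, 0, 0, 0, 0],
    [3.5, -1.35, 0, 0, 0, 0],
    [3.5, -1.35, 0, 0, 0, 0],
    [3.5, -1.35, 0, 0, 0, 0],
    [3.1, -1.25, 0, 0, 0, 0],
    [1.5, -0.45, 0, 0, 0, 0],
  ],
  grip=4.5,
)

```text
time_s: 16.75
eef_pos: [452.5, -32.2, 181.4]
ee_rot: [-0.0, 0.685, 0.729, 0.0]
force: [-0.4, -0.9, -0.9]
grip_width: 0.523
```

Run:
```python
from h import *
st(); im,p=snap("wrist","w10.png"); im,p=snap("scene","s10.png"); im,p=snap("top","t10.png")
```

```text
t 16.75 pos [452.5 -32.2 181.4] az 93.58 z [-0.  0. -1.] F [-0.4 -0.9 -0.9] grip 0.523 j [-0.33  0.21  1.78  0.    1.16 -0.39]
```

View pics/w10.png

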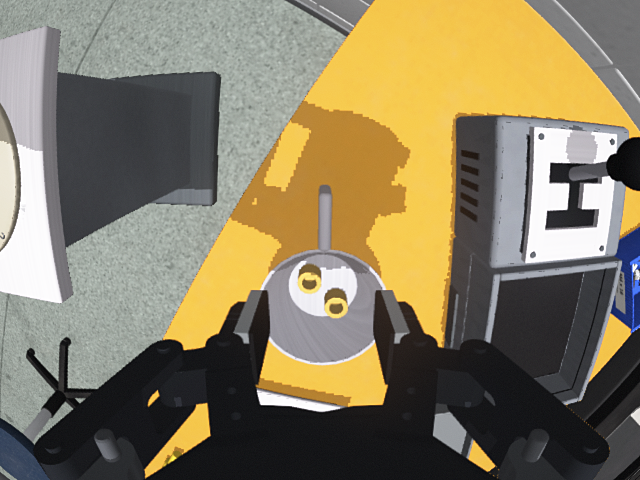

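Run:
```python
from h import *
import pickle
np.set_printoptions(precision=1,suppress=True)
im=cv2.imread("pics/w10.png"); crop(im,240,170,410,380,3.5,"w10c.png")
```

```text
(no output)
```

View pics/w10c.png

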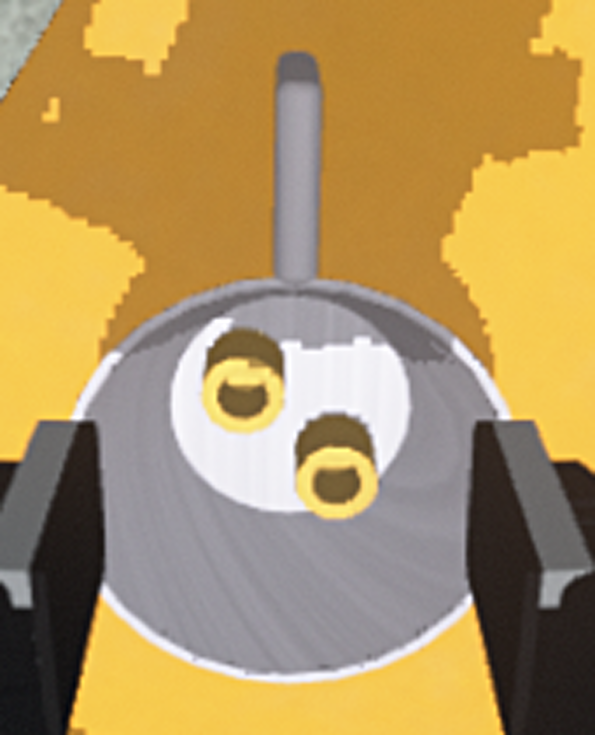

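Run:
```python
from h import *
import pickle
np.set_printoptions(precision=1,suppress=True)
p=pickle.load(open("pics/w10.png.pkl","rb"))
C=lambda c:(240+c[0]/3.5-.36,170+c[1]/3.5-.36)
w=lambda c,z:onz("wrist",C(c),z,p)[:2]
o=w((298.5,82),56); i=w((296.5,280),56); f=w((290,680),55)
print("tab out",o,"in",i,"rim far",f,"az",np.degrees(np.arctan2(*(o-f)[::-1])),np.degrees(np.arctan2(*(o-i)[::-1])),"len",np.linalg.norm(o-i),np.linalg.norm(o-f))
u=(o-f)/np.linalg.norm(o-f); ax=f+u*55; print("axis",ax,"grasp78",ax+78*u,"grasp75",ax+75*u)
g=ax+78*u; go((*g,20),down(np.degrees(np.arctan2(u[1],u[0]))))
```

```text
tab out [452.7  -5.5] in [455.1 -49.3] rim far [ 460.6 -157.4] az 92.9900303737839 93.16814449349296 len 43.913310849307045 152.13620497970516
axis [ 457.7 -102.5] grasp78 [453.7 -24.6] grasp75 [453.8 -27.6]
rot first deg [0.  0.  0.6] then shift cm [ 1.   0.  16.1] len 16.18
```

Emit:
move_arm(
  deltas=[
    [0.4, 0.05, 1, 0, 0, 0.5],
    [0.4, 0.05, 2, 0, 0, 0],
    [0, 0, 2.5, 0, 0, 0],
    [0, 0, 2.5, 0, 0, 0],
    [0, 0, 2.5, 0, 0, 0],
    [0, 0, 2.5, 0, 0, 0],
    [0, 0, 1.5, 0, 0, 0],
    [0, 0, 1, 0, 0, 0],
    [0, 0, 0.4, 0, 0, 0],
    [0, 0, 0, 0, 0, 0],
  ],
)

```text
time_s: 17.9
eef_pos: [454.2, -26.3, 22.0]
ee_rot: [-0.0, 0.689, 0.725, -0.0]
force: [0.0, 0.0, 0.4]
grip_width: 0.525
```

Run:
```python
from h import *
st(); im,p=snap("wrist","w11.png")
```

```text
t 17.9 pos [454.2 -26.3  22. ] az 92.96 z [-0.  0. -1.] F [0.  0.  0.4] grip 0.525 j [-0.32  0.46  1.92 -0.    0.75 -0.37]
```

View pics/w11.png

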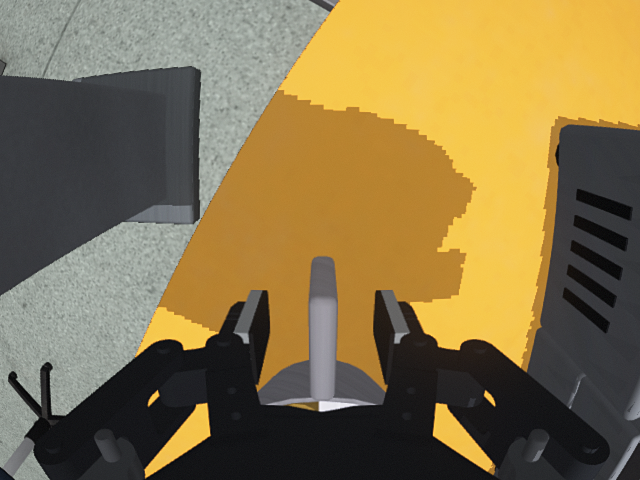

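Emit:
move_arm(
  deltas=[
    [0, 0, 0, 0, 0, 0],
    [0, 0, 0, 0, 0, 0],
    [0, 0, 0, 0, 0, 0],
    [0, 0, 0, 0, 0, 0],
    [0, 0, 0, 0, 0, 0],
    [0, 0, 0, 0, 0, 0],
    [0, 0, 0, 0, 0, 0],
    [0, 0, 0, 0, 0, 0],
    [0, 0, 0, 0, 0, 0],
    [0, 0, 0, 0, 0, 0],
  ],
  grip=0.3,
  newtons=90,
)

```text
time_s: 18.95
eef_pos: [454.4, -26.1, 22.8]
ee_rot: [0.0, 0.688, 0.725, 0.0]
force: [-0.9, 1.7, 5.9]
grip_width: 0.103
```

Emit:
move_arm(
  deltas=[
    [0, 0, -0.3, 0, 0, 0],
    [0, 0, -0.7, 0, 0, 0],
    [0, 0, -1, 0, 0, 0],
    [0, 0, -1.5, 0, 0, 0],
    [0, 0, -2, 0, 0, 0],
    [0, 0, -2, 0, 0, 0],
    [0, 0, -2, 0, 0, 0],
    [0, 0, -2, 0, 0, 0],
    [0, 0, -1, 0, 0, 0],
    [0, 0, -0.5, 0, 0, 0],
  ],
)

```text
time_s: 19.95
eef_pos: [454.3, -26.1, 153.3]
ee_rot: [0.001, 0.688, 0.725, 0.0]
force: [-0.5, -0.0, -3.2]
grip_width: 0.102
```

Run:
```python
from h import *
st(); im,p=snap("wrist","w12.png"); im,p=snap("top","t12.png"); crop(im,160,125,420,320,3,"t12c.png")
```

```text
t 19.95 pos [454.3 -26.1 153.3] az 93.0 z [ 0.001 -0.    -1.   ] F [-0.5 -0.  -3.2] grip 0.102 j [-0.32  0.24  1.81  0.    1.09 -0.37]
```

View pics/w12.png

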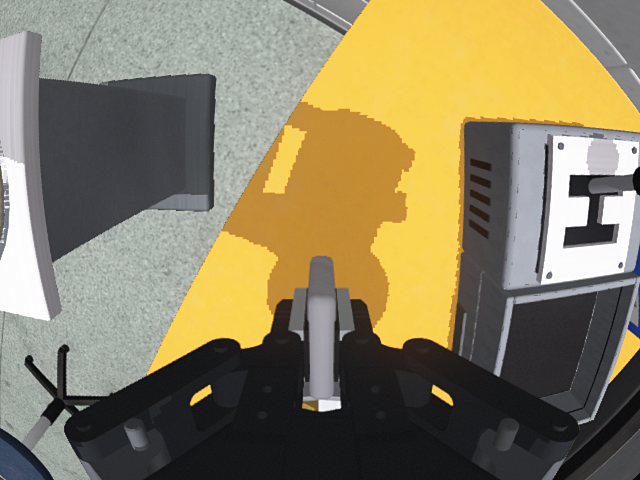

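View pics/t12c.png

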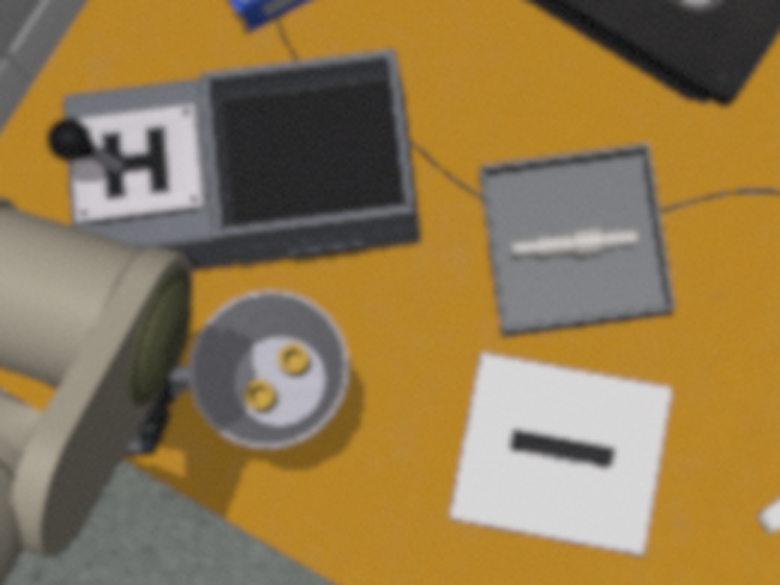

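Emit:
move_arm(
  deltas=[
    [0, 0, -1, 0, 0, 0],
    [0, 0, -2, 0, 0, 0],
    [0, 0, -3, 0, 0, -4],
    [0, 0, -2, 0, 0, -6],
    [0, 0, -1, 0, 0, -8],
    [0, 0, 0, 0, 0, -8],
    [0, 0, 0, 0, 0, -8],
    [0, 0, 0, 0, 0, -8],
    [0, 0, 0, 0, 0, -8],
    [0, 0, 0, 0, 0, -8],
  ],
)

```text
time_s: 21.05
eef_pos: [453.9, -26.0, 242.1]
ee_rot: [-0.001, 0.248, 0.969, -0.0]
force: [0.1, 1.2, -2.9]
grip_width: 0.103
```

Emit:
move_arm(
  deltas=[
    [0, 0, 0, 0, 0, -8],
    [0, 0, 0, 0, 0, -8],
    [0, 0, 0, 0, 0, -6],
    [0, 0, 0, 0, 0, -4],
    [0, 0, 0, 3, 0, 0],
    [0, 0, 0, 5, 0, 0],
    [0, 0, 0, 0, 0, 0],
    [0, 0, 0, 0, 0, 0],
    [0, 0, 0, 0, 0, 0],
    [0, 0, 0, 0, 0, 0],
  ],
)

```text
time_s: 22.05
eef_pos: [454.1, -26.4, 242.3]
ee_rot: [-0.002, 0.026, 0.997, -0.069]
force: [0.3, 0.5, -1.9]
grip_width: 0.097
```

Run:
```python
from h import *
st(); p,r,s=tool(); print(r.as_matrix().round(3))
im,p=snap("wrist","w13.png"); im,p=snap("scene","s13.png");im,p=snap("top","t13.png")
```

```text
t 22.05 pos [454.1 -26.4 242.3] az 176.96 z [-0.008 -0.138 -0.99 ] F [ 0.3  0.5 -1.9] grip 0.097 j [-0.24  0.15  1.68 -0.14  1.29 -1.72]
[[-0.999  0.053 -0.008]
 [ 0.053  0.989 -0.138]
 [ 0.    -0.138 -0.99 ]]
```

View pics/s13.png

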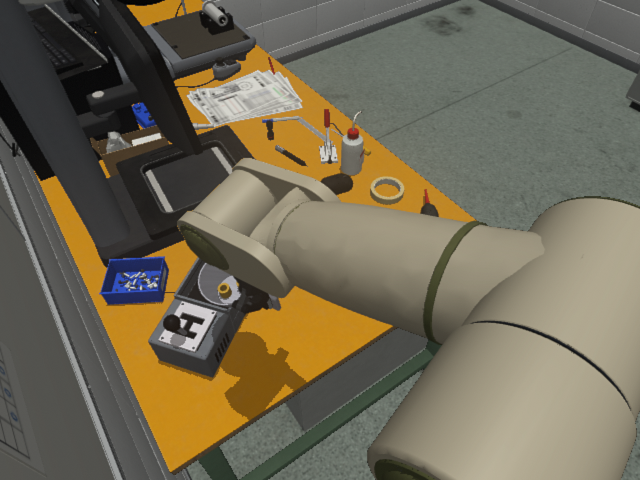

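Emit:
move_arm(
  deltas=[
    [0, 0, 0, -4, 0, 0],
    [0, 0, 0, -4, 0, 0],
    [0, 0, 0, 0, 0, -5],
    [0, 0, 0, 0, 0, -5],
    [0, 0, 0, 0, 0, 0],
    [0, 0, 0, 0, 0, 0],
    [0, 0, 0, 0, 0, 0],
    [0, 0, 0, 0, 0, 0],
    [0, 0, 0, 0, 0, 0],
    [0, 0, 0, 0, 0, 0],
  ],
)

```text
time_s: 23.2
eef_pos: [454.2, -26.0, 242.3]
ee_rot: [-0.0, -0.061, 0.998, -0.0]
force: [0.2, 0.5, -2.6]
grip_width: 0.107
```

Run:
```python
from h import *
st(); go((566,-76,205),down(187.1))
```

```text
t 23.2 pos [454.2 -26.  242.3] az -173.02 z [-0. -0. -1.] F [ 0.2  0.5 -2.6] grip 0.107 j [-0.32  0.15  1.68 -0.    1.32 -2.01]
rot first deg [-0.   -0.   -0.12] then shift cm [-10.48  -6.34   3.73] len 12.8
```

Emit:
move_arm(
  deltas=[
    [-0.6, -0.4, 0.2, 0, 0, 0],
    [-1.2, -0.75, 0.4, 0, 0, 0],
    [-1.5, -0.9, 0.5, 0, 0, 0],
    [-1.5, -0.9, 0.5, 0, 0, 0],
    [-1.5, -0.9, 0.5, 0, 0, 0],
    [-1.5, -0.9, 0.5, 0, 0, 0],
    [-1.2, -0.75, 0.5, 0, 0, 0],
    [-0.9, -0.5, 0.4, 0, 0, 0],
    [-0.5, -0.3, 0.2, 0, 0, 0],
    [0, 0, 0, 0, 0, 0],
  ],
)

```text
time_s: 24.2
eef_pos: [565.3, -76.1, 204.8]
ee_rot: [-0.0, -0.061, 0.998, 0.0]
force: [-1.3, 0.7, -2.2]
grip_width: 0.103
```

Run:
```python
from h import *
st(); im,p=snap("wrist","w14.png"); im,p=snap("top","t14.png"); crop(im,130,105,420,320,2.7,"t14c.png")
```

```text
t 24.2 pos [565.3 -76.1 204.8] az -173.01 z [-0.001  0.    -1.   ] F [-1.3  0.7 -2.2] grip 0.103 j [-0.34  0.43  1.4  -0.    1.31 -2.03]
```

View pics/w14.png

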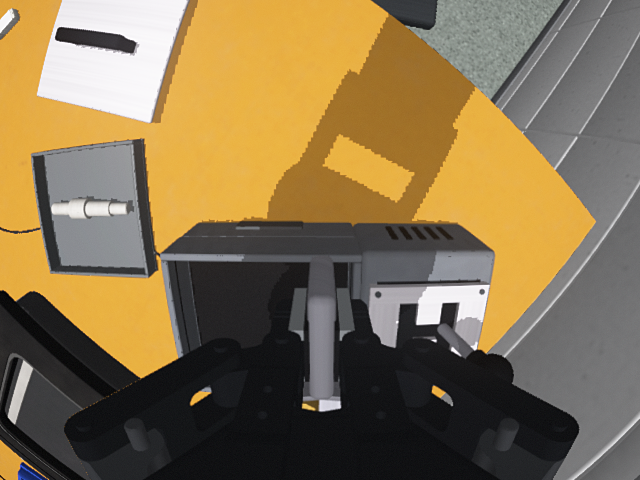

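View pics/t14c.png

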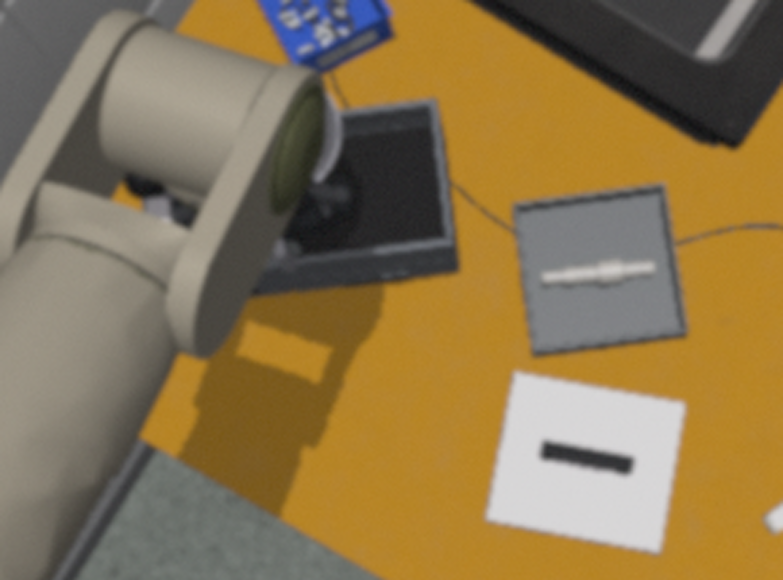

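Emit:
move_arm(
  deltas=[
    [0, 0, 0, -3, 0, 0],
    [0, 0, 0, -6, 0, 0],
    [0, 0, 0, -6, 0, 0],
    [0, 0, 0, -6, 0, 0],
    [0, 0, 0, -6, 0, 0],
    [0, 0, 0, -6, 0, 0],
    [0, 0, 0, -6, 0, 0],
    [0, 0, 0, -4, 0, 0],
    [0, 0, 0, -2, 0, 0],
    [0, 0, 0, 0, 0, 0],
  ],
)

```text
time_s: 25.3
eef_pos: [564.9, -76.2, 204.9]
ee_rot: [-0.024, -0.056, 0.922, 0.382]
force: [-0.3, 1.0, -3.2]
grip_width: 0.102
```

Run:
```python
from h import *
st(); im,p=snap("wrist","w15.png"); im,p=snap("scene","s15.png"); crop(im,90,190,410,400,2.45,"s15c.png")
```

```text
t 25.3 pos [564.9 -76.2 204.9] az -173.04 z [-0.086  0.702 -0.707] F [-0.3  1.  -3.2] grip 0.102 j [-0.59  0.65  1.25  0.58  1.78 -2.32]
```

View pics/w15.png

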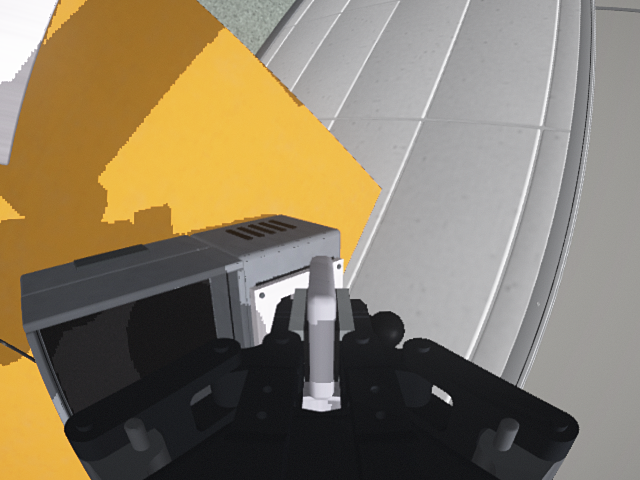

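View pics/s15c.png

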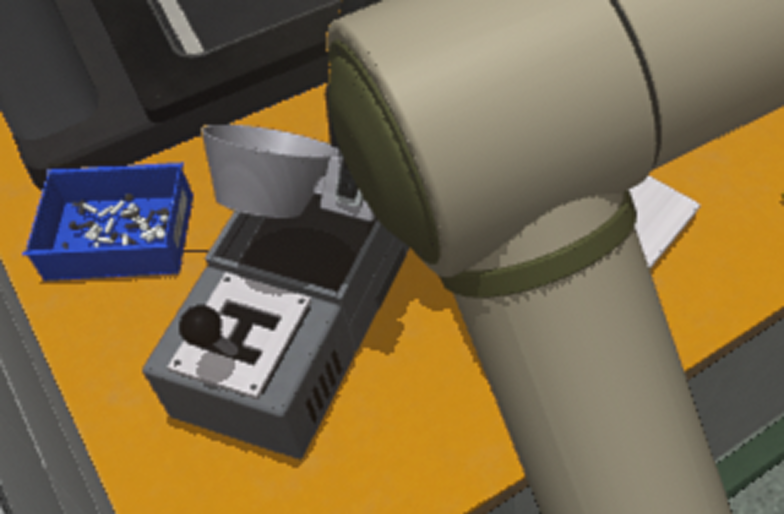

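Emit:
move_arm(
  deltas=[
    [0, 0, 0, -3, 0, 0],
    [0, 0, 0, -4, 0, 0],
    [0, 0, 0, -4, 0, 0],
    [0, 0, 0, -4, 0, 0],
    [0, 0, 0, -4, 0, 0],
    [0, 0, 0, -3, 0, 0],
    [0, 0, 0, -2, 0, 0],
    [0, 0, 0, -1, 0, 0],
    [0, 0, 0, 0, 0, 0],
    [0, 0, 0, 0, 0, 0],
  ],
)

```text
time_s: 26.4
eef_pos: [565.2, -75.7, 205.7]
ee_rot: [-0.035, -0.05, 0.818, 0.572]
force: [-0.2, 0.4, -3.0]
grip_width: 0.104
```

Run:
```python
from h import *
st(); im,p=snap("scene","s16.png"); crop(im,90,190,410,400,2.45,"s16c.png")
```

```text
t 26.4 pos [565.2 -75.7 205.7] az -172.98 z [-0.115  0.932 -0.343] F [-0.2  0.4 -3. ] grip 0.104 j [-0.66  0.82  1.2   0.84  2.03 -2.35]
```

View pics/s16c.png

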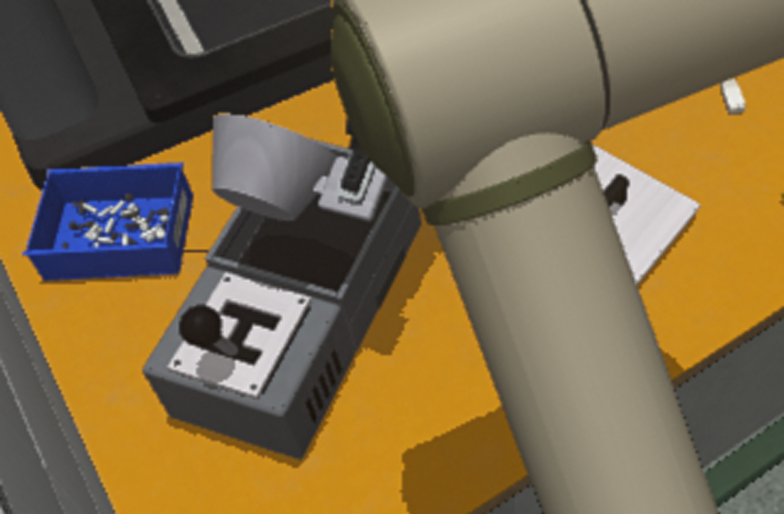

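Emit:
move_arm(
  deltas=[
    [0, 0, 0, -1.5, 0, 0],
    [0, 0, 0, -2, 0, 0],
    [0, 0, 0, -2, 0, 0],
    [0, 0, 0, -2, 0, 0],
    [0, 0, 0, -2, 0, 0],
    [0, 0, 0, -2, 0, 0],
    [0, 0, 0, -2, 0, 0],
    [0, 0, 0, -2, 0, 0],
    [0, 0, 0, -2, 0, 0],
    [0, 0, 0, -2, 0, 0],
  ],
)

```text
time_s: 27.45
eef_pos: [565.1, -75.9, 205.3]
ee_rot: [-0.043, -0.043, 0.708, 0.704]
force: [0.6, -0.1, -2.1]
grip_width: 0.104
```

Run:
```python
from h import *
st(); im,p=snap("scene","s17.png"); crop(im,90,190,410,400,2.45,"s17c.png")
```

```text
t 27.45 pos [565.1 -75.9 205.3] az -173.0 z [-0.122  0.993 -0.006] F [ 0.6 -0.1 -2.1] grip 0.104 j [-0.68  0.95  1.19  1.06  2.21 -2.32]
```

View pics/s17c.png

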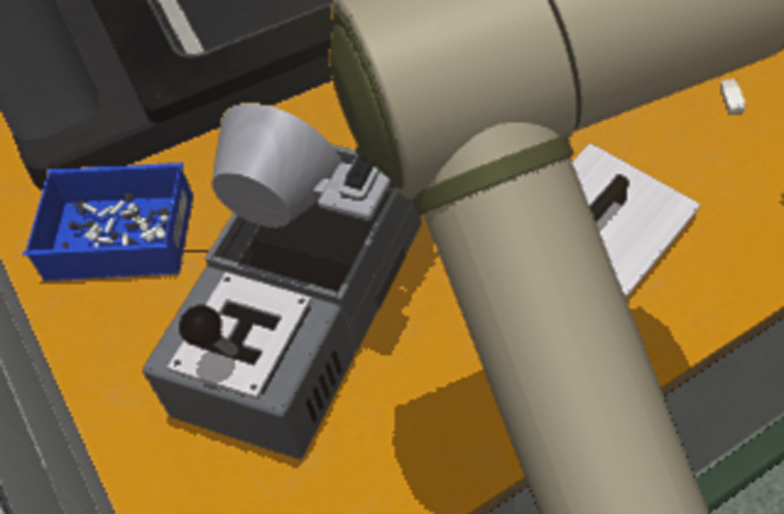

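Emit:
move_arm(
  deltas=[
    [0, 0, 0, -2, 0, 0],
    [0, 0, 0, -2, 0, 0],
    [0, 0, 0, -2, 0, 0],
    [0, 0, 0, -2, 0, 0],
    [0, 0, 0, -2, 0, 0],
    [0, 0, 0, -2, 0, 0],
    [0, 0, 0, -2, 0, 0],
    [0, 0, 0, -2, 0, 0],
    [0, 0, 0, -2, 0, 0],
    [0, 0, 0, -2, 0, 0],
  ],
)

```text
time_s: 28.5
eef_pos: [565.1, -75.9, 205.4]
ee_rot: [-0.05, -0.035, 0.575, 0.816]
force: [-0.3, 0.8, -2.0]
grip_width: 0.103
```

Run:
```python
from h import *
st(); im,p=snap("scene","s18.png"); crop(im,90,190,410,400,2.45,"s18c.png")
im,p=snap("top","t18.png"); crop(im,130,105,420,320,2.7,"t18c.png")
```

```text
t 28.5 pos [565.1 -75.9 205.4] az -173.0 z [-0.115  0.935  0.337] F [-0.3  0.8 -2. ] grip 0.103 j [-0.66  1.08  1.2   1.31  2.38 -2.25]
```

View pics/s18c.png

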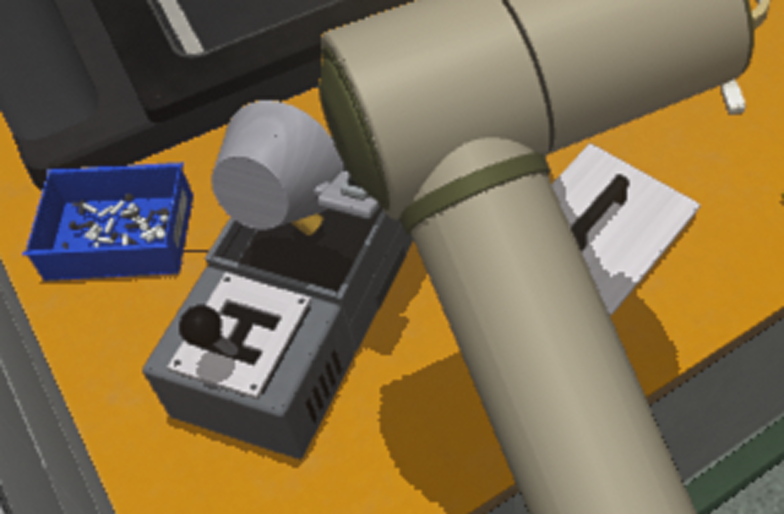

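View pics/t18c.png

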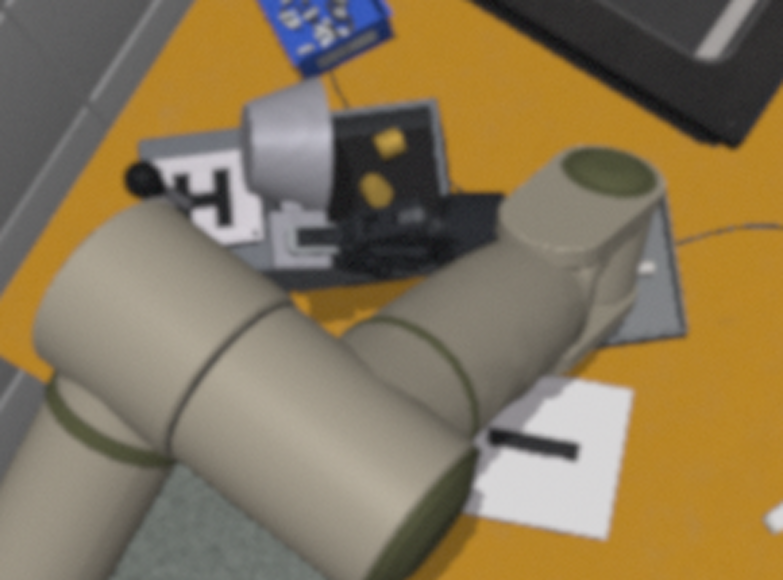

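Emit:
move_arm(
  deltas=[
    [0, 0, 0, 0, 0, 0],
    [0, 0, 0, 0, 0, 0],
    [0, 0, 0, 0, 0, 0],
    [0, 0, 0, 0, 0, 0],
    [0, 0, 0, 0, 0, 0],
    [0, 0, 0, 0, 0, 0],
    [0, 0, 0, 0, 0, 0],
    [0, 0, 0, 0, 0, 0],
    [0, 0, 0, 0, 0, 0],
    [0, 0, 0, 0, 0, 0],
  ],
)

```text
time_s: 29.6
eef_pos: [565.1, -75.9, 205.3]
ee_rot: [-0.05, -0.035, 0.576, 0.815]
force: [0.3, 0.4, -1.5]
grip_width: 0.104
```

Run:
```python
from h import *
st()
im,p=snap("top","t19.png"); crop(im,130,105,420,320,2.7,"t19c.png")
```

```text
t 29.6 pos [565.1 -75.9 205.3] az -173.0 z [-0.115  0.936  0.334] F [ 0.3  0.4 -1.5] grip 0.104 j [-0.66  1.08  1.2   1.31  2.38 -2.25]
```

View pics/t19c.png

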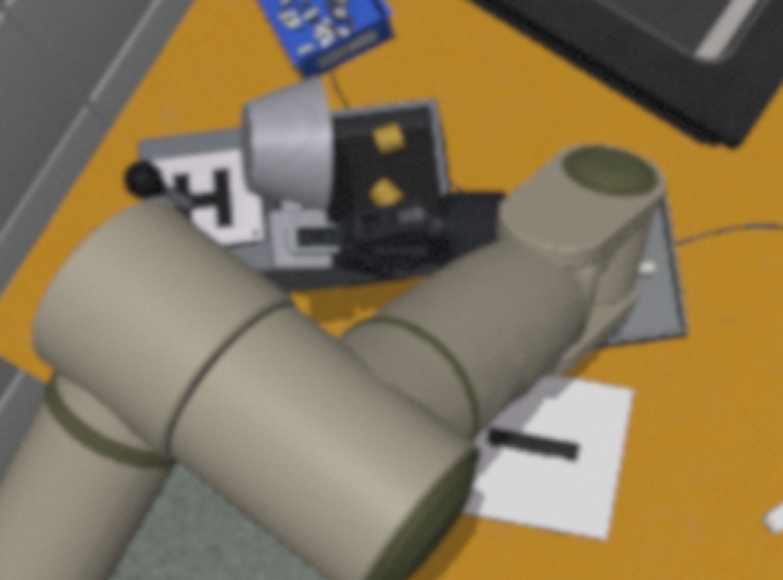

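Emit:
move_arm(
  deltas=[
    [0, 0, 0, 4, 0, 0],
    [0, 0, 0, 6, 0, 0],
    [0, 0, 0, 7, 0, 0],
    [0, 0, 0, 7, 0, 0],
    [0, 0, 0, 7, 0, 0],
    [0, 0, 0, 7, 0, 0],
    [0, 0, 0, 7, 0, 0],
    [0, 0, 0, 7, 0, 0],
    [0, 0, 0, 7, 0, 0],
    [0, 0, 0, 7, 0, 0],
  ],
)

```text
time_s: 30.65
eef_pos: [565.0, -76.3, 205.6]
ee_rot: [-0.022, -0.057, 0.928, 0.368]
force: [-0.3, -0.1, -0.8]
grip_width: 0.099
```

Emit:
move_arm(
  deltas=[
    [0, 0, 0, 7, 0, 0],
    [0, 0, 0, 7, 0, 0],
    [0, 0, 0, 7, 0, 0],
    [0, 0, 0, 7, 0, 0],
    [0, 0, 0, 7, 0, 0],
    [0, 0, 0, 5, 0, 0],
    [0, 0, 0, 3, 0, 0],
    [0, 0, 0, 1, 0, 0],
    [0, 0, 0, 0, 0, 0],
    [0, 0, 0, 0, 0, 0],
  ],
)

```text
time_s: 31.65
eef_pos: [565.0, -76.2, 205.1]
ee_rot: [-0.0, -0.061, 0.998, -0.004]
force: [-0.3, -0.9, -0.9]
grip_width: 0.102
```

Run:
```python
from h import *
st(); go((454,-26,240),down(187)); go((454.4,-26.1,100),down(93))
im,p=snap("top","t20.png"); crop(im,130,105,420,320,2.7,"t20c.png")
```

```text
t 31.65 pos [565.  -76.2 205.1] az -173.03 z [ 0.    -0.007 -1.   ] F [-0.3 -0.9 -0.9] grip 0.102 j [-0.34  0.43  1.4  -0.01  1.31 -2.03]
rot first deg [-0.43 -0.03 -0.03] then shift cm [10.4   6.33 -3.49] len 12.67
rot first deg [-0.35  0.33 93.97] then shift cm [  5.58 -10.78  10.51] len 16.06
```

View pics/t20c.png

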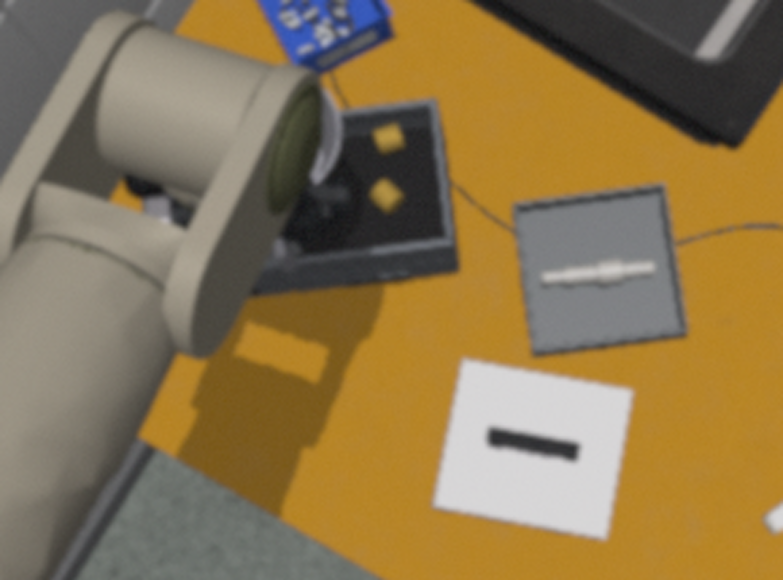

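Emit:
move_arm(
  deltas=[
    [0.7, 0.4, -0.4, -0.4, 0, 0],
    [1.6, 1, -0.6, 0, 0, 0],
    [2.2, 1.3, -0.6, 0, 0, 0],
    [2.4, 1.4, -0.6, 0, 0, 0],
    [2, 1.3, -0.6, 0, 0, 0],
    [1.5, 0.9, -0.6, 0, 0, 4],
    [0, 0, 0, 0, 0, 8],
    [0, 0, 0, 0, 0, 8],
    [0, 0, 0, 0, 0, 8],
    [0, 0, 0, 0, 0, 8],
  ],
)

```text
time_s: 32.7
eef_pos: [453.7, -26.0, 239.5]
ee_rot: [0.0, 0.253, 0.967, -0.0]
force: [0.5, -0.4, -2.3]
grip_width: 0.104
```

Emit:
move_arm(
  deltas=[
    [0, 0, 0, 0, 0, 8],
    [0, 0, 0, 0, 0, 8],
    [0, 0, 0, 0, 0, 8],
    [0, 0, 0, 0, 0, 8],
    [0, 0, 0, 0, 0, 8],
    [0, 0, 1, 0, 0, 8],
    [0, 0, 2, 0, 0, 6],
    [0, 0, 2, 0, 0, 4],
    [0, 0, 2, 0, 0, 0],
    [0, 0, 1, 0, 0, 0],
  ],
)

```text
time_s: 33.7
eef_pos: [453.4, -26.0, 158.1]
ee_rot: [-0.0, 0.689, 0.725, -0.001]
force: [-0.8, 0.4, -2.6]
grip_width: 0.102
```

Run:
```python
from h import *
st(); go((454.4,-26.1,24),down(93))
im,p=snap("top","t21.png"); crop(im,130,105,420,320,2.7,"t21c.png");im,p=snap("wrist","w21.png")
```

```text
t 33.7 pos [453.4 -26.  158.1] az 92.96 z [-0.001 -0.    -1.   ] F [-0.8  0.4 -2.6] grip 0.102 j [-0.32  0.24  1.8  -0.    1.1  -0.37]
rot first deg [-0.09  0.02 -0.04] then shift cm [-0.02  0.1  13.41] len 13.41
```

View pics/t21c.png

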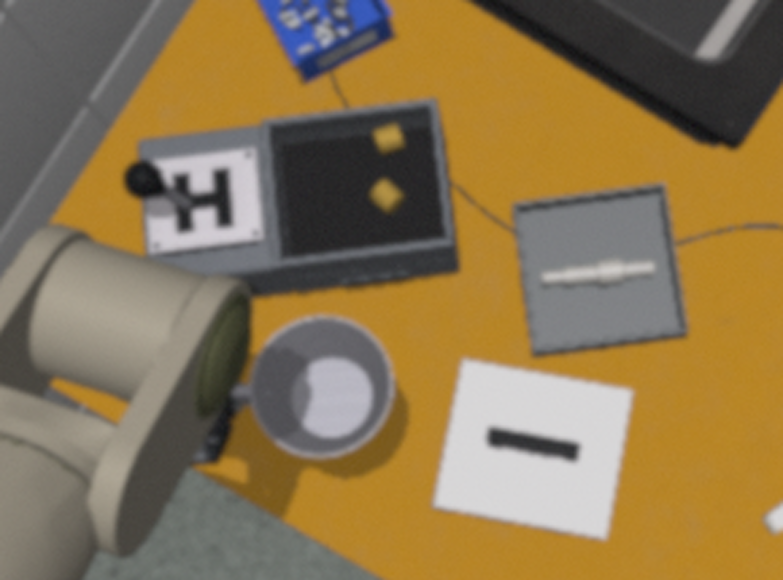

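View pics/w21.png

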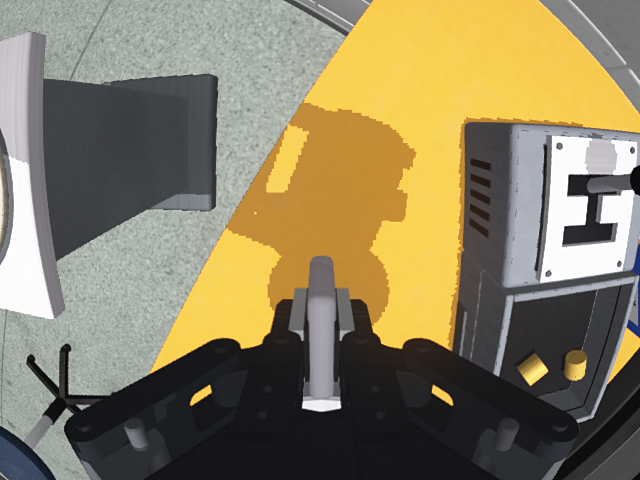

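Pan empty and clear of the (now shifted) lid. Lowering it.

Emit:
move_arm(
  deltas=[
    [0, 0, 1, 0, 0, 0],
    [0, 0, 2, 0, 0, 0],
    [0, 0, 2.5, 0, 0, 0],
    [0, 0, 2.5, 0, 0, 0],
    [0, 0, 2, 0, 0, 0],
    [0, 0, 1.5, 0, 0, 0],
    [0, 0, 0.8, 0, 0, 0],
    [0, 0, 0.5, 0, 0, 0],
    [0, 0, 0.3, 0, 0, 0],
    [0, 0, 0.2, 0, 0, 0],
  ],
)

```text
time_s: 34.8
eef_pos: [454.6, -26.4, 26.5]
ee_rot: [0.001, 0.688, 0.725, -0.0]
force: [-1.0, -0.7, -1.9]
grip_width: 0.103
```

Emit:
move_arm(
  deltas=[
    [0, 0, 0.1, 0, 0, 0],
    [0, 0, 0.1, 0, 0, 0],
    [0, 0, 0, 0, 0, 0],
    [0, 0, 0, 0, 0, 0],
    [0, 0, 0, 0, 0, 0],
    [0, 0, 0, 0, 0, 0],
    [0, 0, 0, 0, 0, 0],
    [0, 0, 0, 0, 0, 0],
    [0, 0, 0, 0, 0, 0],
    [0, 0, 0, 0, 0, 0],
  ],
)

```text
time_s: 35.8
eef_pos: [454.2, -26.3, 24.2]
ee_rot: [0.001, 0.688, 0.725, -0.001]
force: [-0.2, 0.7, -1.5]
grip_width: 0.107
```

Emit:
move_arm(
  deltas=[
    [0, 0, 0.1, 0, 0, 0],
    [0, 0, 0.05, 0, 0, 0],
    [0, 0, 0, 0, 0, 0],
    [0, 0, 0, 0, 0, 0],
    [0, 0, 0, 0, 0, 0],
    [0, 0, 0, 0, 0, 0],
    [0, 0, 0, 0, 0, 0],
    [0, 0, 0, 0, 0, 0],
    [0, 0, 0, 0, 0, 0],
    [0, 0, 0, 0, 0, 0],
  ],
)

```text
time_s: 36.8
eef_pos: [454.3, -26.2, 22.8]
ee_rot: [0.001, 0.688, 0.725, -0.0]
force: [-1.7, 3.9, 5.5]
grip_width: 0.1
```

Emit:
move_arm(
  deltas=[
    [0, 0, 0, 0, 0, 0],
    [0, 0, 0, 0, 0, 0],
    [0, 0, 0, 0, 0, 0],
    [0, 0, 0, 0, 0, 0],
    [0, 0, 0, 0, 0, 0],
    [0, 0, 0, 0, 0, 0],
    [0, 0, 0, 0, 0, 0],
    [0, 0, -1, 0, 0, 0],
    [0, 0, -2, 0, 0, 0],
    [0, 0, -3, 0, 0, 0],
  ],
  grip=4.5,
  newtons=30,
)

```text
time_s: 37.8
eef_pos: [453.5, -26.0, 83.1]
ee_rot: [-0.0, 0.688, 0.725, -0.001]
force: [0.6, -0.3, 0.0]
grip_width: 0.531
```

Emit:
move_arm(
  deltas=[
    [0, 0, -4, 0, 0, 0],
    [0, 0, -4, 0, 0, 0],
    [0, 0, -4, 0, 0, 0],
    [0, 0, -3, 0, 0, 0],
    [0, 0, 0, 0, 0, 0],
    [0, 0, 0, 0, 0, 0],
    [0, 0, 0, 0, 0, 0],
    [0, 0, 0, 0, 0, 0],
    [0, 0, 0, 0, 0, 0],
    [0, 0, 0, 0, 0, 0],
  ],
)

```text
time_s: 38.8
eef_pos: [454.1, -25.9, 232.3]
ee_rot: [0.0, 0.688, 0.725, -0.001]
force: [-0.2, 0.7, 0.0]
grip_width: 0.529
```

Run:
```python
from h import *
st(); 
im,p=snap("top","t22.png"); crop(im,130,105,420,320,2.7,"t22c.png");im,p=snap("wrist","w22.png")
```

```text
t 38.8 pos [454.1 -25.9 232.3] az 93.0 z [-0.001 -0.001 -1.   ] F [-0.2  0.7  0. ] grip 0.529 j [-0.31  0.16  1.69 -0.    1.29 -0.37]
```

View pics/t22c.png

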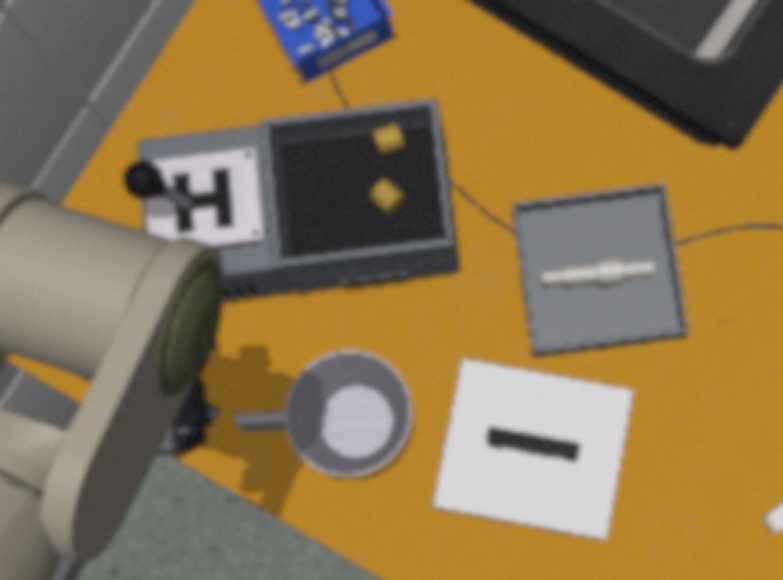

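View pics/w22.png

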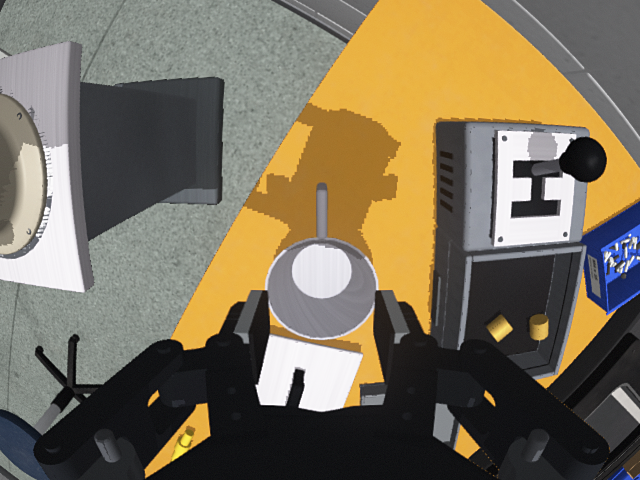

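Run:
```python
from h import *
import pickle
np.set_printoptions(precision=1,suppress=True)
C=lambda c:(130+c[0]/2.7-.35,105+c[1]/2.7-.35)
cs=[onz("top",C(c),21)[:2] for c in [(462,358),(634,389),(607,540),(433,507)]]; print(cs,sum(cs)/4)
for a,b in((0,1),(3,2),(1,2),(0,3)): d=cs[b]-cs[a]; print(np.linalg.norm(d),np.degrees(np.arctan2(d[1],d[0])))
h=[onz("top",C(c),55)[:2] for c in [(489,435),(579,452)]]; print("handle",h,sum(h)/2)
X=sum(cs)/4; go((X[0],X[1],190),down(97.1)); go((X[0],X[1],190),down(80))
```

```text
[array([ 510.6, -199. ]), array([ 481.3, -350.7]), array([ 349.3, -324.6]), array([ 378.9, -174.2])] [ 430.  -262.2]
154.4592299676258 -100.93093952870234
153.30834651510492 -101.12505954723913
134.52103575158773 168.83482203155083
134.00185016583467 169.3263806868008
handle [array([ 436.7, -224.4]), array([ 421.5, -300.8])] [ 429.1 -262.6]
rot first deg [-0.   0.1 -4.1] then shift cm [-23.1  -5.3   4.2] len 24.12
rot first deg [-0.   0.1 13. ] then shift cm [-23.7   1.7   4.2] len 24.12
```

Emit:
move_arm(
  deltas=[
    [0, 0, 0, 0, 0, 7],
    [0, 0, 0, 0, 0, 7],
    [-3, 0.2, 0, 0, 0, 0],
    [-3.5, 0.25, 0, 0, 0, 0],
    [-3.5, 0.25, 0, 0, 0, 0],
    [-3.5, 0.25, 0.5, 0, 0, 0],
    [-3.5, 0.25, 1, 0, 0, 0],
    [-3.5, 0.25, 1, 0, 0, 0],
    [-2.3, 0.15, 1, 0, 0, 0],
    [-0.8, 0.1, 0.5, 0, 0, 0],
  ],
  grip=6,
)

```text
time_s: 39.9
eef_pos: [425.2, -262.5, 192.0]
ee_rot: [0.0, 0.772, 0.635, -0.001]
force: [0.1, 0.6, -0.1]
grip_width: 0.703
```

Run:
```python
from h import *
st(); 
im,p=snap("wrist","w23.png")
```

```text
t 39.9 pos [ 425.2 -262.5  192. ] az 78.87 z [-0.001 -0.001 -1.   ] F [ 0.1  0.6 -0.1] grip 0.703 j [-0.79  0.29  1.63 -0.    1.22 -0.59]
```

View pics/w23.png

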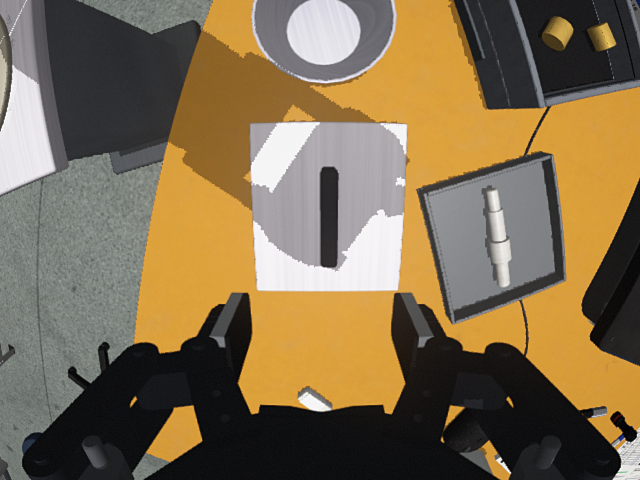

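Run:
```python
from h import *
import pickle
np.set_printoptions(precision=1,suppress=True)
p=pickle.load(open("pics/w23.png.pkl","rb"))
a=onz("wrist",(329.5,167),55,p)[:2];b=onz("wrist",(328,268),55,p)[:2]
d=a-b; m=(a+b)/2; print(a,b,m,np.linalg.norm(d),np.degrees(np.arctan2(d[1],d[0])))
print(tri(("wrist",(329.5,167),p),("top",(130+489/2.7-.35,105+433/2.7-.35),None)))
az=np.degrees(np.arctan2(d[1],d[0]))
go((*m,32),down(az))
```

```text
[ 438.9 -220.1] [ 422.3 -300.2] [ 430.6 -260.2] 81.8053466098992 78.35459237052669
(array([ 439.8, -222.8,   38.6]), [np.float64(1.2896427797745942), np.float64(1.2896427797745846)])
rot first deg [-0.1  0.   0.5] then shift cm [ 0.3  0.5 16. ] len 15.98
```

Emit:
move_arm(
  deltas=[
    [0.15, 0.25, 1, 0, 0, 0.3],
    [0.15, 0.25, 2, 0, 0, 0],
    [0, 0, 2.5, 0, 0, 0],
    [0, 0, 2.5, 0, 0, 0],
    [0, 0, 2.5, 0, 0, 0],
    [0, 0, 2.5, 0, 0, 0],
    [0, 0, 1.5, 0, 0, 0],
    [0, 0, 1, 0, 0, 0],
    [0, 0, 0.4, 0, 0, 0],
    [0, 0, 0, 0, 0, 0],
  ],
)

```text
time_s: 40.95
eef_pos: [431.6, -258.8, 34.1]
ee_rot: [0.001, 0.773, 0.634, -0.0]
force: [-0.5, -0.0, 0.3]
grip_width: 0.703
```

Run:
```python
from h import *
st(); 
im,p=snap("wrist","w24.png")
```

```text
t 40.95 pos [ 431.6 -258.8   34.1] az 78.73 z [ 0.    -0.002 -1.   ] F [-0.5 -0.   0.3] grip 0.703 j [-0.77  0.52  1.78 -0.    0.84 -0.58]
```

View pics/w24.png

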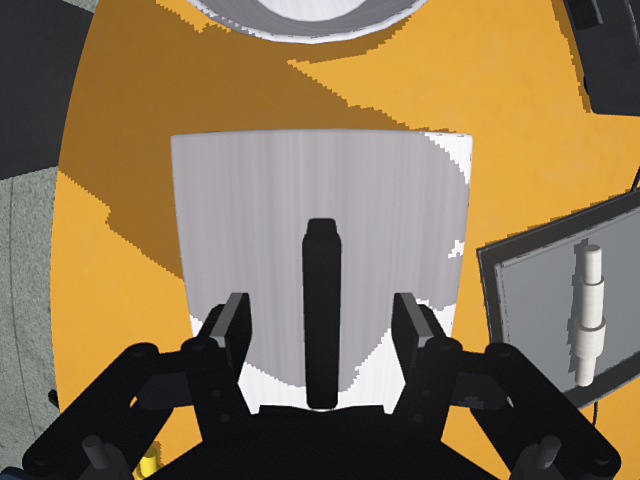

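Emit:
move_arm(
  deltas=[
    [0, 0, 0.2, 0, 0, 0],
    [0, 0, 0.1, 0, 0, 0],
    [0, 0, 0, 0, 0, 0],
    [0, 0, 0, 0, 0, 0],
    [0, 0, 0, 0, 0, 0],
    [0, 0, 0, 0, 0, 0],
    [0, 0, 0, 0, 0, 0],
    [0, 0, 0, 0, 0, 0],
    [0, 0, 0, 0, 0, 0],
    [0, 0, 0, 0, 0, 0],
  ],
  grip=0.5,
  newtons=90,
)

```text
time_s: 42.0
eef_pos: [431.5, -259.4, 31.5]
ee_rot: [0.001, 0.773, 0.634, -0.0]
force: [-0.9, 1.7, 6.1]
grip_width: 0.138
```

Emit:
move_arm(
  deltas=[
    [0, 0, -0.3, 0, 0, 0],
    [0, 0, -0.7, 0, 0, 0],
    [0, 0, -1.5, 0, 0, 0],
    [0, 0, -2, 0, 0, 0],
    [0, 0, -2, 0, 0, 0],
    [0, 0, -2, 0, 0, 0],
    [0, 0, -2, 0, 0, 0],
    [0, 0, -2, 0, 0, 0],
    [0, 0, -1.5, 0, 0, 0],
    [0, 0, -1, 0, 0, 0],
  ],
)

```text
time_s: 43.0
eef_pos: [431.3, -259.0, 182.3]
ee_rot: [0.001, 0.773, 0.634, -0.0]
force: [1.0, -0.2, -3.2]
grip_width: 0.144
```

Run:
```python
from h import *
st(); 
im,p=snap("wrist","w25.png")
go((649.5,-114,180),down(97.1))
```

```text
t 43.0 pos [ 431.3 -259.   182.3] az 78.69 z [ 0.001 -0.002 -1.   ] F [ 1.  -0.2 -3.2] grip 0.144 j [-0.77  0.31  1.64 -0.    1.19 -0.58]
rot first deg [  0.13   0.21 -18.4 ] then shift cm [11.73 23.41  0.33] len 26.18
```

View pics/w25.png

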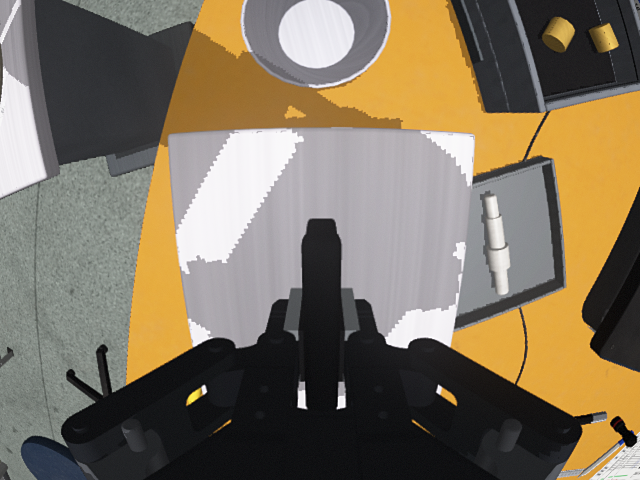

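```bash
cat > lid.py <<'E'
from h import *
def lidc(name,L,Rr):
    import pickle
    p=pickle.load(open("pics/"+name+".pkl","rb")); P,r,s=tool()
    z=P[2]-10.5
    a=onz("wrist",L,z,p);b=onz("wrist",Rr,z,p)
    e=a-b; n=np.array([e[1],-e[0],0])/np.linalg.norm(e); 
    if n@r.as_matrix()[:,0]<0:n=-n
    c=(a+b)/2-77*n; off=r.inv().apply(c-P)
    print("edge len",np.linalg.norm(e).round(1),"edge dir in tool",np.degrees(np.arctan2(n[1],n[0])).round(2),"centre",c.round(1),"off tool",off.round(1))
E
python3 - <<'E'
from lid import *
lidc("w25.png",(169,134),(474,135)); st()
E
python3 -c "
import sys;sys.path.insert(0,'.')
from h import *
im=cv2.imread('pics/w25.png');crop(im,150,110,500,260,2.2,'w25c.png')"
```

```text
edge len 131.3 edge dir in tool 78.52 centre [ 429.9 -261.3  172.8] off tool [-2.2 -1.5 10.5]
t 43.05 pos [ 431.7 -259.3  183.3] az 78.7 z [ 0.002 -0.004 -1.   ] F [ 1.  -0.9 -0.9] grip 0.147 j [-0.77  0.31  1.64 -0.    1.19 -0.58]
```

View pics/w25c.png

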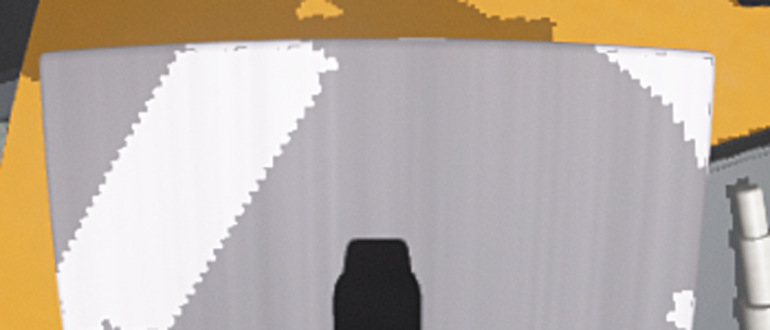

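```bash
python3 -c "
from h import *
im=cv2.imread('pics/w5.png');crop(im,250,95,460,315,3,'w5c.png')"
```

```text
(no output)
```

View pics/w5c.png

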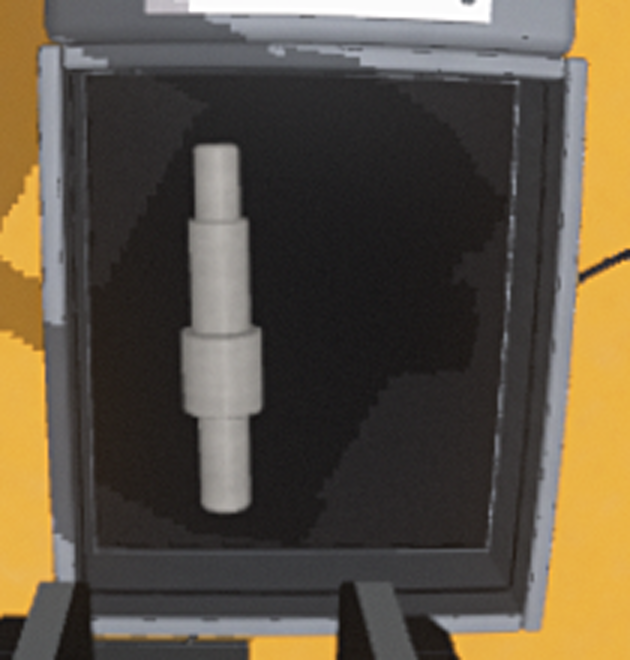

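Run:
```python
from h import *
import pickle
np.set_printoptions(precision=1,suppress=True)
p=pickle.load(open("pics/w5.png.pkl","rb"))
C=lambda c:(250+c[0]/3-.33,95+c[1]/3-.33)
w=lambda c,z=100:onz("wrist",C(c),z,p)[:2]
NL,FL,FR=[w(c) for c in [(39,46),(588,60),(543,630)]]
print("outer",NL,FL,FR,"diag centre",(NL+FR)/2,np.linalg.norm(NL-FL),np.linalg.norm(FL-FR))
i=[w(c) for c in [(64,68),(565,80),(523,613)]]; print("inner rim",i,(i[0]+i[2])/2,np.linalg.norm(i[0]-i[1]),np.linalg.norm(i[1]-i[2]))
f=[w(c,55) for c in [(87,75),(519,82),(487,549),(98,548)]]; print("floor",sum(f)/4,[np.linalg.norm(f[k]-f[k-1]) for k in range(4)])
d=f[0]-f[3]+f[1]-f[2];print("yaw",np.degrees(np.arctan2(d[1],d[0]))-90, np.degrees(np.arctan2(*(FL-NL)[::-1])))
```

```text
outer [575.  -45.6] [705.6 -30.3] [ 724.  -180.4] diag centre [ 649.5 -113. ] 131.551665625686 151.26507718660355
inner rim [array([581.5, -50.3]), array([700.5, -36.3]), array([ 717. , -175.8])] [ 649.2 -113.1] 119.85085940307282 140.4748359596666
floor [ 649.8 -113.4] [np.float64(139.3695454200883), np.float64(120.22188230864047), np.float64(140.4424226093086), np.float64(119.33833732674135)]
yaw 6.6903905695074855 6.695409377531867
```

Emit:
move_arm(
  deltas=[
    [0, 0, 0, 0, 0, -6],
    [0, 0, 0, 0, 0, -6],
    [0, 0, 0, 0, 0, -6.1],
    [1, 2, 0, 0, 0, 0],
    [2, 3.8, 0, 0, 0, 0],
    [2, 3.9, 0, 0, 0, 0],
    [2, 3.9, 0, 0, 0, 0],
    [2, 3.9, 0, 0, 0, 0],
    [2, 3.9, 0, 0, 0, 0],
    [1, 2, 0, 0, 0, 0],
  ],
)

```text
time_s: 44.05
eef_pos: [651.1, -109.5, 179.4]
ee_rot: [-0.0, 0.663, 0.749, -0.001]
force: [0.4, -0.8, -3.0]
grip_width: 0.142
```

Run:
```python
from h import *
st(); go((649.3,-111.7,140),down(96.8))
im,p=snap("wrist","w26.png"); im,p=snap("top","t26.png"); crop(im,130,105,420,320,2.7,"t26c.png")
```

```text
t 44.05 pos [ 651.1 -109.5  179.4] az 96.92 z [-0.001 -0.001 -1.   ] F [ 0.4 -0.8 -3. ] grip 0.142 j [-0.34  0.66  1.11 -0.    1.38 -0.46]
rot first deg [-0.06  0.03  0.12] then shift cm [-0.19 -0.2   3.94] len 3.95
```

View pics/w26.png

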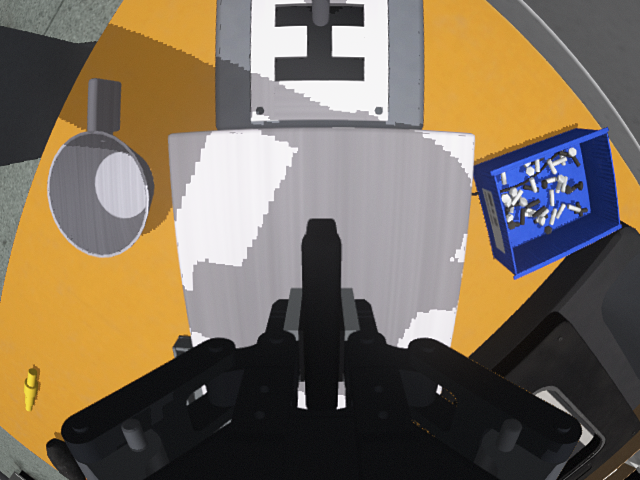

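Emit:
move_arm(
  deltas=[
    [-0.05, -0.05, 0.5, 0, 0, 0],
    [-0.05, -0.05, 1, 0, 0, 0],
    [0, 0, 1, 0, 0, 0],
    [0, 0, 0.8, 0, 0, 0],
    [0, 0, 0.4, 0, 0, 0],
    [0, 0, 0, 0, 0, 0],
    [0, 0, 0, 0, 0, 0],
    [0, 0, 0, 0, 0, 0],
    [0, 0, 0, 0, 0, 0],
    [0, 0, 0, 0, 0, 0],
  ],
)

```text
time_s: 45.15
eef_pos: [648.7, -113.3, 144.1]
ee_rot: [0.001, 0.664, 0.748, -0.0]
force: [0.6, 0.4, -3.9]
grip_width: 0.141
```

Run:
```python
from h import *
st(); go((649.3,-111.7,118),down(96.8))
```

```text
t 45.15 pos [ 648.7 -113.3  144.1] az 96.8 z [ 0.001 -0.002 -1.   ] F [ 0.6  0.4 -3.9] grip 0.141 j [-0.35  0.68  1.16 -0.    1.3  -0.47]
rot first deg [0.02 0.11 0.  ] then shift cm [0.15 0.08 2.61] len 2.61
```

Emit:
move_arm(
  deltas=[
    [0.1, 0.05, 0.3, 0, 0, 0],
    [0, 0, 0.3, 0, 0, 0],
    [0, 0, 0.3, 0, 0, 0],
    [0, 0, 0.3, 0, 0, 0],
    [0, 0, 0.3, 0, 0, 0],
    [0, 0, 0, 0, 0, 0],
    [0, 0, 0, 0, 0, 0],
    [0, 0, 0, 0, 0, 0],
    [0, 0, 0, 0, 0, 0],
    [0, 0, 0, 0, 0, 0],
  ],
)

```text
time_s: 46.15
eef_pos: [649.0, -112.3, 129.0]
ee_rot: [0.001, 0.664, 0.748, -0.001]
force: [-0.4, 0.2, -3.7]
grip_width: 0.142
```

Emit:
move_arm(
  deltas=[
    [0, 0, 0.2, 0, 0, 0],
    [0, 0, 0.2, 0, 0, 0],
    [0, 0, 0.2, 0, 0, 0],
    [0, 0, 0.2, 0, 0, 0],
    [0, 0, 0.2, 0, 0, 0],
    [0, 0, 0.1, 0, 0, 0],
    [0, 0, 0, 0, 0, 0],
    [0, 0, 0, 0, 0, 0],
    [0, 0, 0, 0, 0, 0],
    [0, 0, 0, 0, 0, 0],
  ],
)

```text
time_s: 47.15
eef_pos: [649.0, -112.3, 118.0]
ee_rot: [0.001, 0.664, 0.748, -0.001]
force: [0.6, 0.3, -2.7]
grip_width: 0.14
```

Run:
```python
from h import *
st()
im,p=snap("wrist","w27.png"); im,p=snap("top","t27.png"); crop(im,130,105,420,320,2.7,"t27c.png")
```

```text
t 47.15 pos [ 649.  -112.3  118. ] az 96.8 z [ 0.    -0.002 -1.   ] F [ 0.6  0.3 -2.7] grip 0.14 j [-0.35  0.7   1.19 -0.    1.25 -0.47]
```

View pics/w27.png

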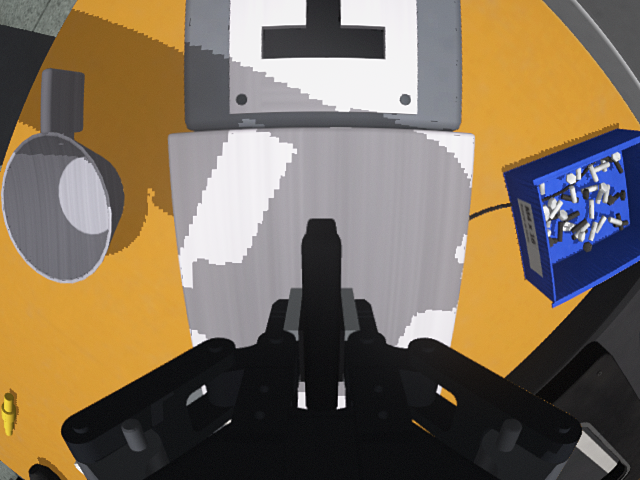

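Plug is inside without contact force; lower the last bit, then release.

Emit:
move_arm(
  deltas=[
    [0, 0, 0.1, 0, 0, 0],
    [0, 0, 0.1, 0, 0, 0],
    [0, 0, 0, 0, 0, 0],
    [0, 0, 0, 0, 0, 0],
    [0, 0, 0, 0, 0, 0],
    [0, 0, 0, 0, 0, 0],
    [0, 0, 0, 0, 0, 0],
    [0, 0, 0, 0, 0, 0],
    [0, 0, 0, 0, 0, 0],
    [0, 0, 0, 0, 0, 0],
  ],
)

```text
time_s: 48.25
eef_pos: [649.0, -112.3, 116.5]
ee_rot: [0.001, 0.664, 0.748, -0.0]
force: [-4.6, 1.3, 5.5]
grip_width: 0.142
```

Emit:
move_arm(
  deltas=[
    [0, 0, 0, 0, 0, 0],
    [0, 0, 0, 0, 0, 0],
    [0, 0, 0, 0, 0, 0],
    [0, 0, 0, 0, 0, 0],
    [0, 0, 0, 0, 0, 0],
    [0, 0, 0, 0, 0, 0],
    [0, 0, 0, 0, 0, 0],
    [0, 0, 0, 0, 0, 0],
    [0, 0, 0, 0, 0, 0],
    [0, 0, 0, 0, 0, 0],
  ],
  grip=5,
  newtons=30,
)

```text
time_s: 49.25
eef_pos: [649.0, -112.3, 115.9]
ee_rot: [0.001, 0.664, 0.748, -0.001]
force: [0.3, -0.8, 0.2]
grip_width: 0.588
```

Emit:
move_arm(
  deltas=[
    [0, 0, -2, 0, 0, 0],
    [0, 0, -3, 0, 0, 0],
    [0, 0, -3, 0, 0, 0],
    [0, 0, -3, 0, 0, 0],
    [0, 0, -3, 0, 0, 0],
    [0, 0, -1, 0, 0, 0],
    [0, 0, 0, 0, 0, 0],
    [0, 0, 0, 0, 0, 0],
    [0, 0, 0, 0, 0, 0],
    [0, 0, 0, 0, 0, 0],
  ],
)

```text
time_s: 50.25
eef_pos: [648.7, -112.0, 264.5]
ee_rot: [-0.0, 0.664, 0.748, -0.001]
force: [0.7, 0.7, 0.3]
grip_width: 0.583
```

Run:
```python
from h import *
st()
im,p=snap("wrist","w28.png"); im,p=snap("top","t28.png"); crop(im,130,105,420,320,2.7,"t28c.png");im,p=snap("scene","s28.png"); crop(im,90,190,410,400,2.45,"s28c.png")
```

```text
t 50.25 pos [ 648.7 -112.   264.5] az 96.8 z [-0.002 -0.001 -1.   ] F [0.7 0.7 0.3] grip 0.583 j [-0.35  0.61  0.97 -0.    1.57 -0.47]
```

View pics/w28.png

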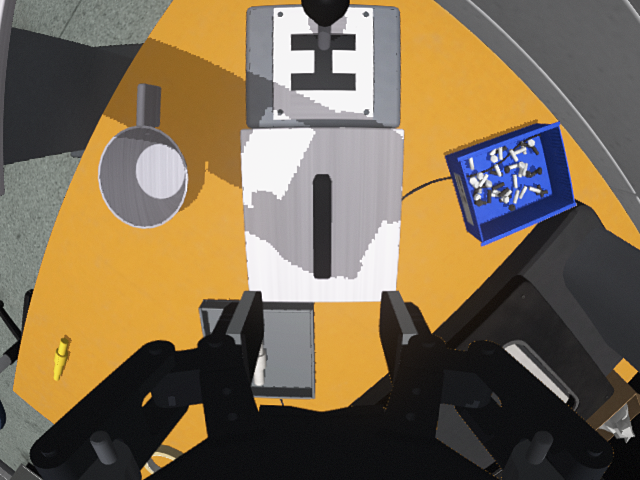

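View pics/t28c.png

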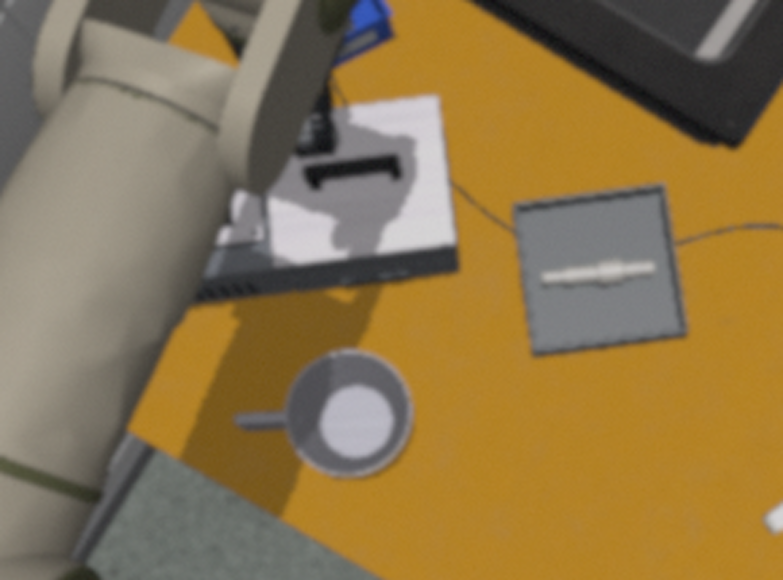

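Emit:
move_arm(
  deltas=[
    [2, 0, 0, 0, 0, 0],
    [3.5, 0, 0, 0, 0, 0],
    [4, 0, 0, 0, 0, 0],
    [4, 0.1, 0, 0, 0, 0],
    [2.65, 0, 0, 0, 0, 0],
    [0, 0, 0, 0, 0, 8.2],
    [0, 0, 0, 0, 0, 8.2],
    [0, 0, 0, 0, 0, 8.2],
    [0, 0, 0, 0, 0, 8.2],
    [0, 0, 0, 0, 0, 8.2],
  ],
  grip=6.5,
)

```text
time_s: 51.4
eef_pos: [630.5, 49.5, 265.6]
ee_rot: [0.001, 0.885, 0.466, -0.0]
force: [-0.3, 0.7, 0.5]
grip_width: 0.768
```

Emit:
move_arm(
  deltas=[
    [0, 0, 0, 0, 0, 8.2],
    [0, 0, 0, 0, 0, 8.2],
    [0, 0, 0, 0, 0, 8.2],
    [0, 0, 0, 0, 0, 8.2],
    [0, 0, 0, 0, 0, 8.2],
    [0, 0, 0, 0, 0, 7.8],
    [0, 0, 0, 0, 0, 0],
    [0, 0, 0, 0, 0, 0],
    [0, 0, 0, 0, 0, 0],
    [0, 0, 0, 0, 0, 0],
  ],
)

```text
time_s: 52.4
eef_pos: [630.8, 48.6, 265.6]
ee_rot: [0.001, 0.998, 0.062, 0.0]
force: [-0.9, -0.5, 0.4]
grip_width: 0.764
```

Run:
```python
from h import *
st()
im,p=snap("wrist","w29.png")
```

```text
t 52.4 pos [630.8  48.6 265.6] az 7.1 z [ 0.    -0.002 -1.   ] F [-0.9 -0.5  0.4] grip 0.764 j [-0.11  0.54  1.07 -0.    1.53  1.34]
```

View pics/w29.png

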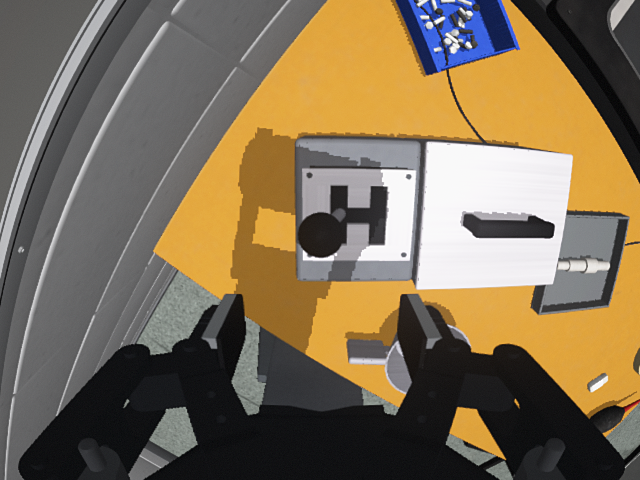

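Emit:
move_arm(
  deltas=[
    [0, 0, 1, 0, 0, 0],
    [0, 0, 2, 0, 0, 0],
    [0, 0, 2.5, 0, 0, 0],
    [0, 0, 2.5, 0, 0, 0],
    [0, 0, 2, 0, 0, 0],
    [0, 0, 1.3, 0, 0, 0],
    [0, 0, 0.8, 0, 0, 0],
    [0, 0, 0.2, 0, 0, 0],
    [0, 0, 0, 0, 0, 0],
    [0, 0, 0, 0, 0, 0],
  ],
)

```text
time_s: 53.45
eef_pos: [631.3, 48.2, 143.5]
ee_rot: [0.001, 0.998, 0.061, 0.001]
force: [0.3, -0.5, 0.6]
grip_width: 0.759
```

Emit:
move_arm(
  deltas=[
    [0, 0, 0, 0, 0, 0],
    [0, 0, 0, 0, 0, 0],
    [0, 0, 0, 0, 0, 0],
    [0, 0, 0, 0, 0, 0],
    [0, 0, 0, 0, 0, 0],
    [0, 0, 0, 0, 0, 0],
    [0, 0, 0, 0, 0, 0],
    [0, 0, 0, 0, 0, 0],
    [0, 0, 0, 0, 0, 0],
    [0, 0, 0, 0, 0, 0],
  ],
  grip=2.5,
  newtons=25,
)

```text
time_s: 54.45
eef_pos: [631.1, 48.3, 143.0]
ee_rot: [0.001, 0.998, 0.061, 0.0]
force: [0.0, 1.4, 5.9]
grip_width: 0.356
```

Run:
```python
from h import *
st()
im,p=snap("wrist","w30.png")
```

```text
t 54.45 pos [631.1  48.3 143. ] az 7.0 z [ 0.001 -0.002 -1.   ] F [0.  1.4 5.9] grip 0.356 j [-0.11  0.62  1.26 -0.    1.26  1.34]
```

View pics/w30.png

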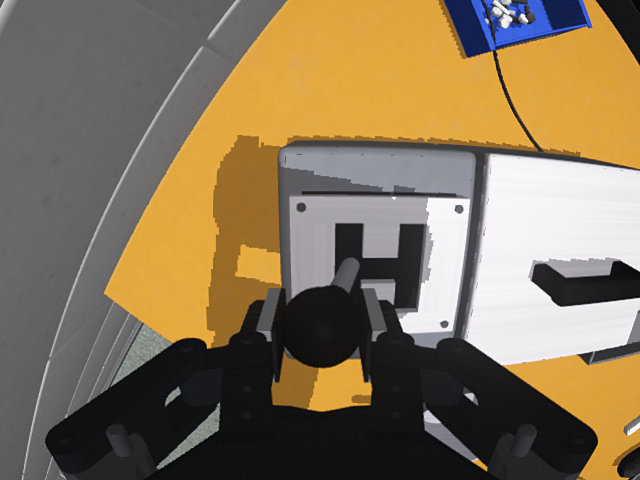

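Emit:
move_arm(
  deltas=[
    [-0.05, 0.5, -0.1, 0, 0, 0],
    [-0.05, 0.7, -0.1, 0, 0, 0],
    [0, 0.7, -0.1, 0, 0, 0],
    [0, 0.7, -0.1, 0, 0, 0],
    [0, 0.7, 0, 0, 0, 0],
    [0, 0.7, 0, 0, 0, 0],
    [0, 0.7, 0.1, 0, 0, 0],
    [0, 0.7, 0.1, 0, 0, 0],
    [0, 0.6, 0.1, 0, 0, 0],
    [0, 0.3, 0, 0, 0, 0],
  ],
)

```text
time_s: 55.5
eef_pos: [637.2, -14.8, 142.8]
ee_rot: [0.0, 0.998, 0.061, -0.001]
force: [1.3, 6.1, -1.5]
grip_width: 0.357
```

Run:
```python
from h import *
st()
im,p=snap("wrist","w31.png")
```

```text
t 55.5 pos [637.2 -14.8 142.8] az 6.97 z [-0.001 -0.001 -1.   ] F [ 1.3  6.1 -1.5] grip 0.357 j [-0.21  0.63  1.24 -0.    1.27  1.24]
```

View pics/w31.png

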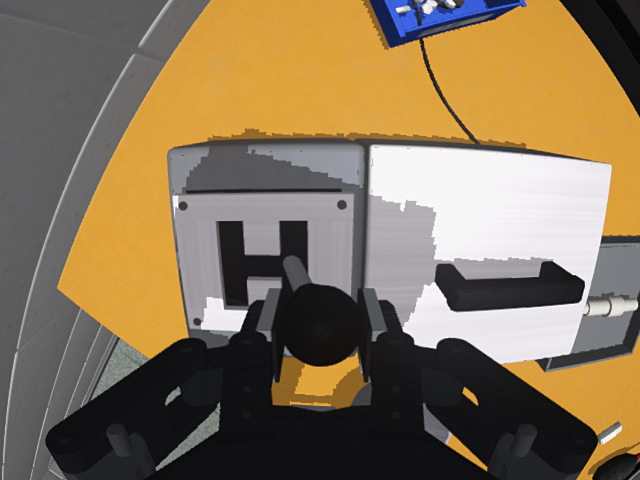

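Emit:
move_arm(
  deltas=[
    [0.2, -0.15, 0, 0, 0, 0],
    [0.5, 0, 0, 0, 0, 0],
    [0.5, 0, 0, 0, 0, 0],
    [0.5, 0, 0.05, 0, 0, 0],
    [0.5, 0, 0.05, 0, 0, 0],
    [0.5, 0, 0.1, 0, 0, 0],
    [0.5, 0, 0.1, 0, 0, 0],
    [0.4, 0, 0.1, 0, 0, 0],
    [0.1, 0, 0, 0, 0, 0],
    [0, 0, 0, 0, 0, 0],
  ],
)

```text
time_s: 56.55
eef_pos: [674.3, -8.5, 139.4]
ee_rot: [0.001, 0.998, 0.061, 0.0]
force: [-0.9, -2.8, -7.8]
grip_width: 0.359
```

Run:
```python
from h import *
st()
im,p=snap("wrist","w32.png")
```

```text
t 56.55 pos [674.3  -8.5 139.4] az 7.0 z [ 0.001 -0.002 -1.   ] F [-0.9 -2.8 -7.8] grip 0.359 j [-0.19  0.72  1.1  -0.    1.32  1.26]
```

View pics/w32.png

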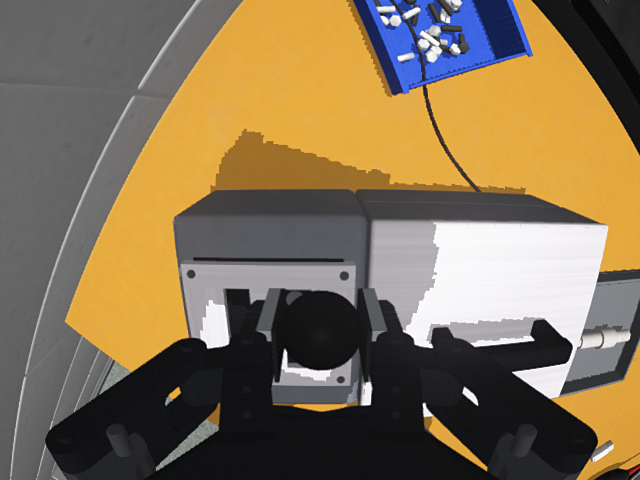

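Emit:
move_arm(
  deltas=[
    [0.1, 0, 0, 0, 0, 0],
    [0, 0, 0, 0, 0, 0],
    [0, 0, 0, 0, 0, 0],
    [0, 0, 0, 0, 0, 0],
    [0, 0, 0, 0, 0, 0],
    [0, 0, 0, 0, 0, 0],
    [0, 0, 0, 0, 0, 0],
    [0, 0, -1, 0, 0, 0],
    [0, 0, -2, 0, 0, 0],
    [0, 0, -3, 0, 0, 0],
  ],
  grip=5,
)

```text
time_s: 57.6
eef_pos: [674.5, -8.1, 199.7]
ee_rot: [0.001, 0.998, 0.061, -0.001]
force: [0.6, 0.5, -0.3]
grip_width: 0.586
```

Emit:
move_arm(
  deltas=[
    [0, 0, -3, 0, 0, 0],
    [0, 0, -3, 0, 0, 0],
    [-2, 0, -2, 0, 0, 0],
    [-4, 0, 0, 0, 0, 0],
    [-4, 0, 0, 0, 0, 0],
    [-4, 0, 0, 0, 0, 0],
    [-3, 0, 0, 0, 0, 0],
    [0, 0, 0, 0, 0, 0],
    [0, 0, 0, 0, 0, 0],
    [0, 0, 0, 0, 0, 0],
  ],
)

```text
time_s: 58.6
eef_pos: [507.1, -28.8, 280.0]
ee_rot: [0.001, 0.998, 0.061, 0.0]
force: [-0.1, -0.2, 0.4]
grip_width: 0.582
```

Run:
```python
from h import *
st()
im,p=snap("wrist","w33.png");im,p=snap("scene","s33.png");im,p=snap("top","t33.png")
```

```text
t 58.6 pos [507.1 -28.8 280. ] az 7.01 z [ 0.001 -0.002 -1.   ] F [-0.1 -0.2  0.4] grip 0.582 j [-0.29  0.24  1.46 -0.    1.43  1.16]
```

View pics/w33.png

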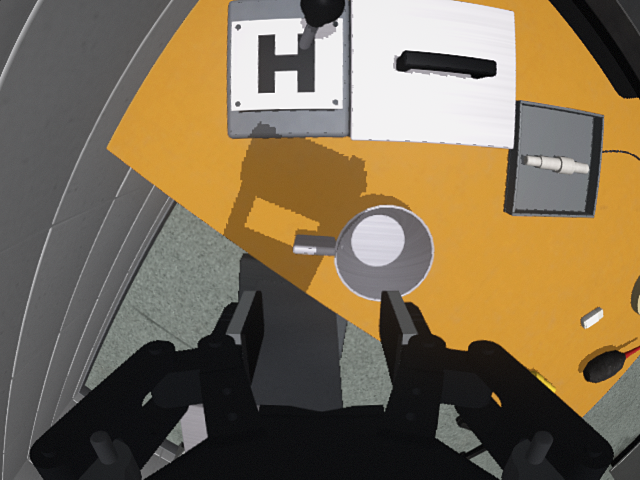

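View pics/t33.png

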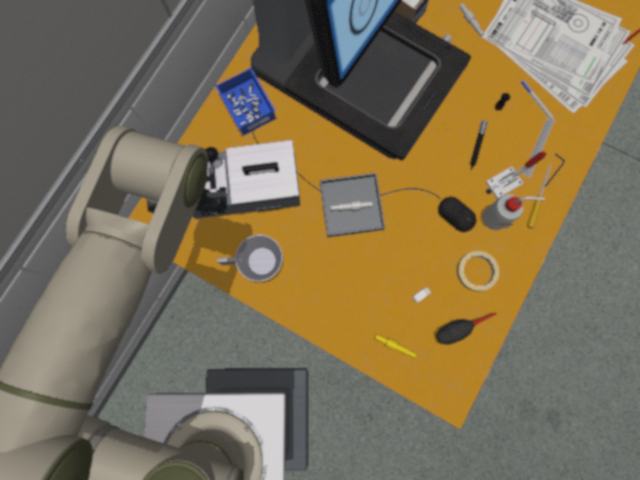

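Run:
```python
from h import *
import pickle
np.set_printoptions(precision=1,suppress=True)
p=pickle.load(open("pics/w33.png.pkl","rb"))
w=lambda c,z:onz("wrist",c,z,p)
a=np.radians(6.9); M=np.array([[np.cos(a),np.sin(a)],[-np.sin(a),np.cos(a)]])
k=w((322,10),156)[:2]; print("knob rel gate",M@(k-[633.8,16.9]))
l=(w((352,138),106)+w((516,12),106))/2; print("lid rel tub",M@(l[:2]-[649.5,-113.2]))
```

```text
knob rel gate [ 29.9 -30.4]
lid rel tub [-0.8 -2.6]
```

Emit:
move_arm(
  deltas=[
    [2, 0, 0, 0, 0, 0],
    [4, 0, 0, 0, 0, 0],
    [4, 0, 0, 0, 0, 0],
    [1, 0, 0, 0, 0, 0],
    [0, 0, 0, 0, 0, 0],
    [0, 0, 0, 0, 0, 0],
    [0, 0, 0, 0, 0, 0],
    [0, 0, 0, 0, 0, 0],
    [0, 0, 0, 0, 0, 0],
    [0, 0, 0, 0, 0, 0],
  ],
)

```text
time_s: 59.75
eef_pos: [615.3, -15.4, 280.0]
ee_rot: [0.001, 0.998, 0.061, 0.0]
force: [1.2, 0.1, 0.2]
grip_width: 0.583
```

Run:
```python
from h import *
st()
im,p=snap("wrist","w34.png"); crop(im,200,40,460,240,3,"w34c.png"); im,p=snap("top","t34.png"); crop(im,130,105,420,320,2.7,"t34c.png")
```

```text
t 59.75 pos [615.3 -15.4 280. ] az 6.99 z [ 0.001 -0.002 -1.   ] F [1.2 0.1 0.2] grip 0.583 j [-0.21  0.49  1.11 -0.    1.54  1.23]
```

View pics/w34c.png

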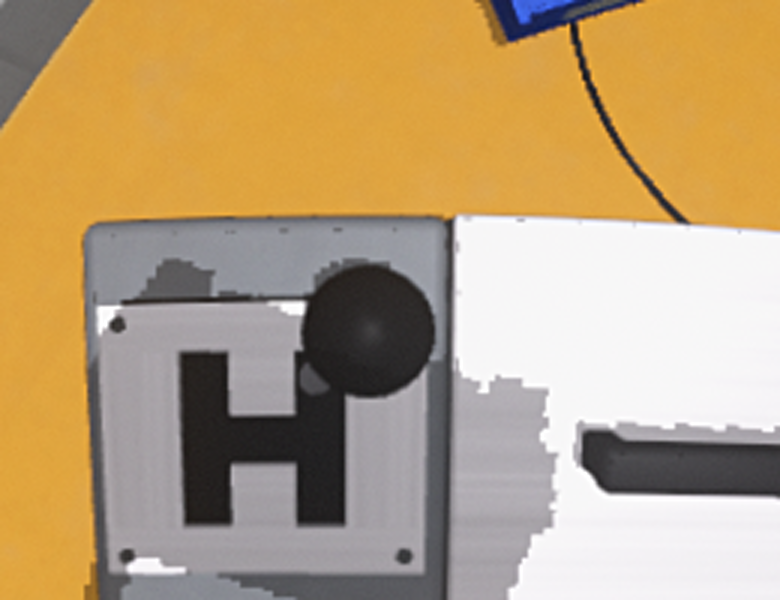

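Run:
```python
from h import *
import pickle
np.set_printoptions(precision=1,suppress=True)
p=pickle.load(open("pics/w34.png.pkl","rb"))
a=np.radians(6.9); M=np.array([[np.cos(a),np.sin(a)],[-np.sin(a),np.cos(a)]])
C=lambda c:(200+c[0]/3-.33,40+c[1]/3-.33)
k=onz("wrist",C((368,331)),156,p)[:2]; print("knob rel gate",M@(k-[633.8,16.9]))
g=onz("wrist",C((263,438)),100,p)[:2]; print("gate",g,"knob rel",M@(k-g))
```

```text
knob rel gate [ 35.  -30.6]
gate [633.8  16.9] knob rel [ 35.  -30.5]
```

Run:
```python
from h import *
print(order.finish_job()); st()
```

```text
the job is handed in; nothing more can be done
None
the job is handed in; nothing more can be done
```

The tumbler is changed over and I handed the job in at about 60 s of the 192 s allowed. No verdict came back, so what follows rests on my own checks.

- **Lever:** I moved it from the near left slot into neutral first. At the end I shifted it across and into the far right slot. The final wrist view puts the knob 35 mm far and 30 mm right of the gate centre, about 0.26 rad and 0.23 rad.
- **Shaft:** there was only one finished shaft in the tub. It lies near the middle of the grey tray.
- **Bushings and pan:** there were two bushings. Both were seen on the tub floor before the lid went on. The empty pan stands upright where it started.
- **Lid:** it was knocked about 4 cm aside during the run, so I measured it again before gripping it. It seated at the expected height, with contact at 116.5 mm on the tool, and lies within about 3 mm of the tub centre. I checked that it is level only by eye.
- **Other things:** the mouse and eraser are in the same place in the first and last top views.

**One disagreement:** an earlier wrist view, with the knob at the edge of the picture, read 30 mm far instead of 35 mm. I moved closer and took the clearer reading, which also fits the 37 mm the gripper reached when it let go.

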